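Press the seal-paste jar airtight

TASK

The lid of the celadon seal-paste jar has only been started in its mouth and sits high and crooked on its silicone gasket. Press it down round its edge, point by point with firm fingertip pressure, until the gasket is fully home and the lid lies flush on the jar all the way round; never put more than 40 newtons on the porcelain, do not tip or shove the jar, and leave the seals and the brush rest as they are.

Things in the scene. Friction and masses are not known exactly. Their poses are not given: they have to be found in the camera images.
- jar: round celadon (grey-green) porcelain jar for seal paste, standing loose in the red tray; 105 mm across the belly, 92 mm across the foot, 0.55 kg. Origin: centre of its underside, z up. Its flat rim, 100 mm across, lies 46 mm above the origin.
- lid: flat round lid of the same porcelain, 106 mm across its lower edge, 9 mm thick, top flat out to a radius of 49 mm. Origin: centre of its underside; z is the normal of its top; x and y stand as the jar's. It stays centred and can only sink, rise and tip. At the start its edge stands 2 to 12 mm above the jar's rim, higher on one side; flush, its origin is 46 mm and its top 55 mm above the jar's origin.
- gasket (a point): centre of the lid's white silicone gasket plug (radius 43 mm), 4 mm under the lid's underside; already started in the jar's mouth, seen as a white band while the lid is high. It drags and binds but has no spring: the lid stays where it is pushed, up to 1 mm past flush. A push at the lid's centre, or on two opposite sides at once, moves it only above 40 N in all, which is too much.
- lid_top (a point): centre of the lid's top face. A push straight down 43 mm off centre makes that side sink at 23 to 25 N; the far side stays. It sinks 1 to 5 mm, then stops hard, often short of flush because the gasket binds; the rest follows as other sides are pushed. Four to six points round the edge at 25 to 32 N, one or two rounds, bring it all home.
- rim_a (a point): point on the lid's top face near its edge, 44 mm from the centre towards the lid's +x; its height along the jar's z above the jar's origin is 55 mm when that side is flush
- rim_b (a point): the same towards the lid's +y
- rim_c (a point): the same towards the lid's -x
- rim_d (a point): the same towards the lid's -y
- trays: two stacked lacquer trays, black under red, fixed to each other and to the shelf, 270 by 390 mm, 54 mm high in all, wall 6 mm. Origin: centre of the underside, z up, long side along y. The red tray's inner floor is 35 mm above the origin; jar, seals and brush rest stand on it.
- seal_green: stubby green stone seal, 28 by 28 by 46 mm, standing loose; origin: centre of its underside
- seal_cream: stubby cream stone seal, 26 by 26 by 50 mm, standing loose; origin: centre of its underside
- seal_brown: stubby brown stone seal, 30 by 30 by 42 mm, standing loose; origin: centre of its underside
- brush_rest: dark grey hard silicone brush rest with four humps, 26 by 92 by 25 mm, long side along its y, lying loose; origin: centre of its underside
There are look-alikes about, which are no part of the job. What is meant by the jar is not pink, and is the larger of those in its own colour.

How it is judged:
By the outcome, as a careful person would: the job done as asked, in the order asked, and still so for the second after the job is handed in, with the robot touching nothing.
It also fails if it takes over 67 s, if anything falls off the work surface, if the arm or the gripper's body presses on something with over 40 N, if the wrist force passes 120 N, or if a joint passes its speed limit or range.

ROBOT

A 7-joint arm with a two-finger parallel gripper is mounted at the origin on the work surface. World frame = base frame: x ahead of the robot, y to its left, z up, the work surface at z = 0. Lengths are in m, angles in rad, forces in N, time in s.
With the tool pointing down it reaches from about 0.425 to 0.975 m from the base axis. Payload 16.7 kg.
Tool frame: the origin (TCP) lies at the very end of the fingers, on their centre line; the grasp point (between the pads) lies 19 mm behind it; z points along the fingers, y is the direction in which the jaws open and shut (so a half turn about z gives the same grasp; the last joint's range is limited). The gripper opens to 85 mm and grips with 20 to 120 N. Pads are 22 mm wide; open, the fingers measure 114 mm over their backs; the gripper's body (76 mm by 85 mm) begins 54 mm behind the grasp point. The pads swing forward as they close: fully open they stand 13 mm farther back than shut.
Start: joints at [-1.44, 0.426, 0.074, 1.606, -0.034, 1.111, -0.067], TCP at [0.186, 0.649, 0.231] pointing down, gripper open.
Joint ranges: [-2.85, 2.85], [-0.5, 2.14], [-1.23, 1.37], [0.21, 2.46], [-1.02, 4.16], [0.16, 2.05], [-2.73, 2.73]. Speed limits (rad/s): [1.89, 1.89, 2.39, 2.39, 3.01, 3.01, 3.01].

INTERFACE

Orientations are given as a unit quaternion [w, x, y, z].
In Python, from cell import bot, optics gives the robot as it stands.
- The arm moves only by the tool arm_command, never from a script. Its argument "rows" is one flat list of numbers, 7 for each row, row after row: the shift along the tool's x, y, z in m, then the turn, a rotation vector about the tool's x, y, z in rad, then the finger opening in m, from 0 to 0.0854. A call has 1 to 20 rows; each row shifts and turns the commanded pose from where the row before left it, along the tool's axes as they then stand; what a row does not reach is not made up. A row lasts 1/10 s, in which the tool goes at most 50 mm and 8.59 degrees, less where a joint would pass 70% of its speed; a pose out of reach is approached as far as the arm can. A call is refused whole if a number of a shift passes 0.05 or a number of a turn 0.15, either way. A call with a gripper value outside its range is refused whole. The fingers move at their own pace and stop on an object; the grip force is fixed at half the most. Time passes only in rows, so rows that do not move let the fingers close. It gives the time, the measured TCP pose, the force and the opening at its end, in the units of the state.
- bot.read_state(): the state, without advancing time (a new reading comes with each control period).
- optics.snapshot(name): name is "side" or "top" or "wrist"; returns a dict with "color" (384x512x3 uint8, red, green, blue), "vertical_fov" (degrees; the focal length in pixels is half the picture's height over the tangent of half this angle, whatever the lens; pixels are square), "cx", "cy" (the principal point, pixels), "k1" (the pictures are not rectified: a ray, as slopes to the right and down, at radius r is drawn at 1 + k1 r^2 times it, then the intrinsics apply), "view" (4x4, takes a point from world to camera coordinates). Camera axes: x right, y up, looking along -z (the intrinsics and any distortion apply to the point x, -y, -z); pixel columns grow to the right and rows downward; lengths in m; the calibration is good to about 2 mm. A picture is of the moment at which its call begins. There is no depth.
- bot.hand_in(): hands the job in, once; it reports no verdict.
The state is a dict: "clock": time; "qpos": joint angles; "qd": joint speeds; "tau": joint torques, N m; "ee_pos": TCP position; "orientation": TCP orientation; "force": force on the tool from outside, world axes, zero at the start; "ft_torque": the same for the moment, N m; "gripper_width": opening from 0.0 (shut) to 1.0 (fully open).
Only numpy, scipy, OpenCV 4.12 (cv2) and the standard library are available. Lean on these libraries where they do the work, as an engineer would, in place of code of your own. Each camera call takes 0.05 s, during which the arm holds its last target.

## Working session

There is one attempt and no reset: what is moved stays moved. The work goes in short steps, Python scripts to look and compute and a tool call to move; the robot and the scene stay as the last step left them, time stands still between calls to the robot, and variables do not carry over. Pictures are saved under pics/ and viewed, and the job is handed in when it is done.

Besides the shell and the picture viewer there is one more tool, called after "Request:" in YAML: its name, and indented under it one key for each argument. arm_command: Moves the arm, as the interface text tells. Its arguments: {"type":"object","properties":{"rows":{"type":"array"}},"required":["rows"]}

```bash
ls; mkdir -p pics; cat > h.py <<'E'
import numpy as np, cv2, pickle
from cell import bot, optics
def snap(n,f):
    s=optics.snapshot(n); pickle.dump(s,open(f'pics/{f}.pkl','wb'))
    cv2.imwrite(f'pics/{f}.png',s['color'][:,:,::-1]); return s
def load(f): return pickle.load(open(f'pics/{f}.pkl','rb'))
def F(s): return s['color'].shape[0]/2/np.tan(np.radians(s['vertical_fov'])/2)
def proj(s,P):
    P=np.atleast_2d(P); c=(s['view']@np.c_[P,np.ones(len(P))].T).T
    x=c[:,0]/-c[:,2]; y=-c[:,1]/-c[:,2]; k=1+s['k1']*(x*x+y*y)
    return np.c_[s['cx']+F(s)*x*k, s['cy']+F(s)*y*k]
def ray(s,u,v):
    xd=(u-s['cx'])/F(s); yd=(v-s['cy'])/F(s); x,y=xd,yd
    for _ in range(20):
        k=1+s['k1']*(x*x+y*y); x,y=xd/k,yd/k
    V=s['view']; R=V[:3,:3]; o=-R.T@V[:3,3]; d=R.T@np.array([x,-y,-1.]); return o,d
def atz(s,u,v,z):
    o,d=ray(s,u,v); return o+d*(z-o[2])/d[2]
def crop(f,x0,y0,x1,y1,k,out):
    im=cv2.imread(f'pics/{f}.png')[y0:y1,x0:x1]; cv2.imwrite(f'pics/{out}.png',cv2.resize(im,None,fx=k,fy=k,interpolation=cv2.INTER_CUBIC))
E
python3 - <<'E'
from h import *
print(bot.read_state())
for n in ['side','top','wrist']:
    s=snap(n,n+'0'); print(n,s['vertical_fov'],s['cx'],s['cy'],s['k1'],np.round(s['view'],3).tolist())
a=cv2.imread('pics/side0.png');b=cv2.imread('pics/top0.png')
E
```

```text
pics
{'clock': 0.0, 'qpos': array([-1.4405027 ,  0.4267445 ,  0.07385372,  1.60661956, -0.03405602,
        1.11083624, -0.06711167]), 'qd': array([-9.95698056e-04,  1.45774092e-03,  6.46390831e-06,  4.32853658e-05,
        1.68249774e-05,  2.75538505e-03, -4.45704819e-04]), 'tau': array([-4.77143767e-04, -9.49842024e+01,  3.76075432e+00, -4.63511431e+01,
        1.92747713e-02,  1.02463266e-02, -2.88906733e-05]), 'ee_pos': array([0.18633242, 0.64832801, 0.23059684]), 'orientation': array([-2.37324560e-05,  1.39454152e-01,  9.90228299e-01, -6.74091231e-04]), 'force': array([-0.08476132,  0.68349027,  0.08999785]), 'ft_torque': array([ 0.0118647 , -0.01182022,  0.00783568]), 'gripper_width': 0.9966870910264013}
side 48.71617737758476 250.4564039932304 190.89184906822163 -0.09663450662445691 [[0.866, -0.5, 0.018, -0.539], [0.282, 0.518, 0.808, -0.257], [-0.413, -0.694, 0.589, -0.619], [0.0, 0.0, 0.0, 1.0]]
top 49.39984471747822 255.80822061446642 187.9122476134876 -0.019619817889303923 [[0.023, -0.999, 0.035, -0.025], [0.984, 0.029, 0.175, -0.61], [-0.175, 0.031, 0.984, -0.841], [0.0, 0.0, 0.0, 1.0]]
wrist 66.39368533469533 262.55437459535585 191.21746664294486 -0.06876791352217478 [[0.276, 0.961, -0.001, -0.675], [-0.925, 0.265, -0.271, 0.036], [-0.26, 0.076, 0.963, -0.379], [0.0, 0.0, 0.0, 1.0]]
```

View pics/side0.png

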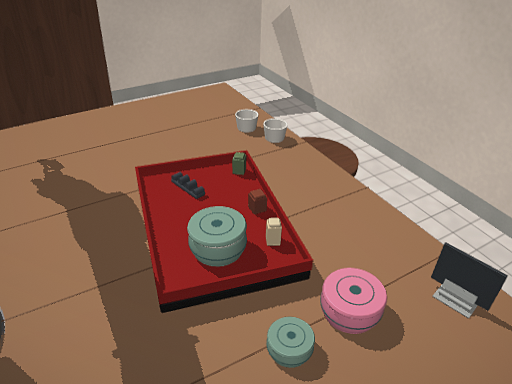

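View pics/top0.png

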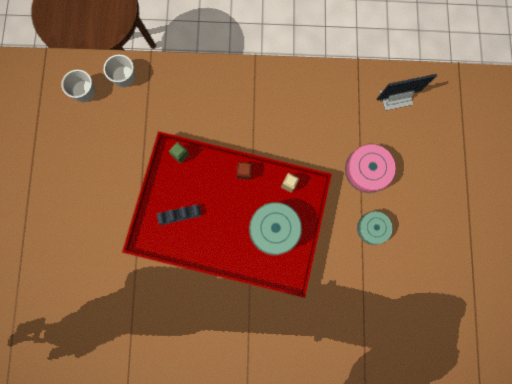

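View pics/wrist0.png

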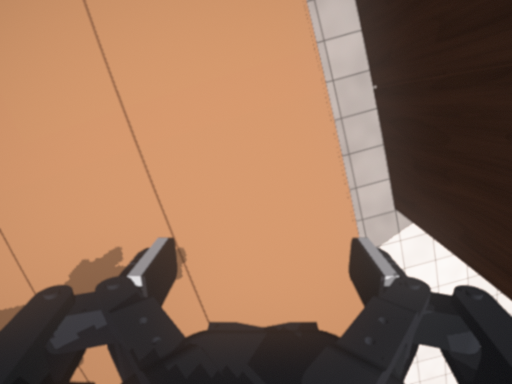

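```bash
python3 - <<'E'
from h import *
crop('side0',170,190,300,290,6,'c1'); crop('top0',230,160,340,270,5,'c2')
E
```

```text
(no output)
```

View pics/c1.png

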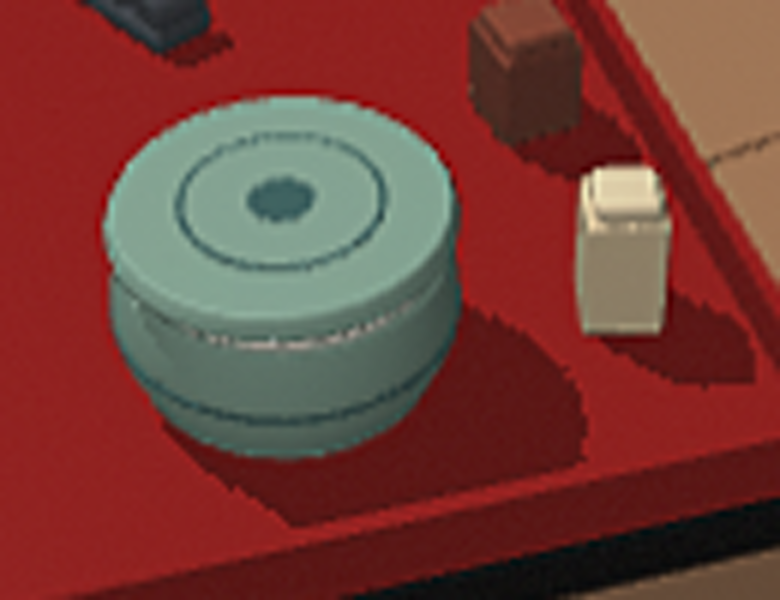

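View pics/c2.png

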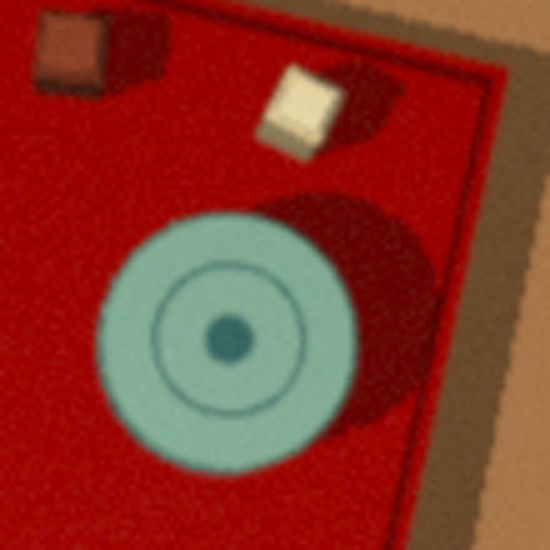

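```bash
python3 - <<'E'
from h import *
S=load('side0');T=load('top0')
o1,d1=ray(S,216.8,223.3);o2,d2=ray(T,275.8,227.8)
A=np.c_[d1,-d2];t=np.linalg.lstsq(A,o2-o1,rcond=None)[0]
p1=o1+d1*t[0];p2=o2+d2*t[1];print('dot',p1,p2,'cams',o1,o2)
for z in (.09,.095,.1): print(z,atz(S,216.8,223.3,z),atz(T,275.8,227.8,z))
# tray corners (top view, rim z .054)
for uv in [(330,173),(160,133),(125,251),(304,294)]: print(uv,atz(T,*uv,.054))
for n,uv in dict(g=(178,151),b=(245,170),c=(291,181),r1=(157,217),r2=(201,210)).items(): print(n,atz(T,*uv,.06 if n<'r' else .055))
E
```

```text
dot [ 0.5231851  -0.04933293  0.09720361] [ 0.5230126  -0.04927081  0.0971843 ] cams [ 0.28282387 -0.56598399  0.58247489] [0.45384763 0.01891792 0.93451409]
0.09 [ 0.52675314 -0.04166351  0.09      ] [ 0.52360604 -0.04985587  0.09      ]
0.095 [ 0.52427658 -0.04698683  0.095     ] [ 0.52319303 -0.04944869  0.095     ]
0.1 [ 0.52180001 -0.05231015  0.1       ] [ 0.52278002 -0.04904151  0.1       ]
(330, 173) [ 0.64852866 -0.16902288  0.054     ]
(160, 133) [0.72620032 0.203128   0.054     ]
(125, 251) [0.47026965 0.25914166 0.054     ]
(304, 294) [ 0.39165911 -0.11315077  0.054     ]
g [0.68542499 0.16083549 0.06      ]
b [0.64808912 0.01570375 0.06      ]
c [ 0.62705683 -0.08342562  0.06      ]
r1 [0.54252511 0.1975492  0.055     ]
r2 [0.5598875  0.10615353 0.055     ]
```

Request:
arm_command:
  rows: [-0.03, -0.02, 0, 0, 0, 0, 0, -0.03, -0.02, 0, 0, 0, 0, 0, -0.03, -0.02, 0, 0, 0, 0, 0, -0.03, -0.02, 0, 0, 0, 0, 0, -0.03, -0.02, 0, 0, 0, 0, 0, -0.03, -0.02, 0, 0, 0, 0, 0, -0.03, -0.02, 0, 0, 0, 0, 0, -0.03, -0.03, 0, 0, 0, 0, 0, -0.03, -0.03, 0, 0, 0, 0, 0, -0.03, -0.03, 0, 0, 0, 0, 0]

```text
clock: 1.15
ee_pos: [0.4118, 0.3431, 0.2312]
orientation: [-0.0, 0.139, 0.99, -0.0]
force: [-0.0, 0.4, -0.1]
gripper_width: -0.001
```

Request:
arm_command:
  rows: [-0.018, -0.03, 0, 0, 0, 0, 0, -0.018, -0.03, 0, 0, 0, 0, 0, -0.018, -0.03, 0, 0, 0, 0, 0, -0.018, -0.03, 0, 0, 0, 0, 0, -0.018, -0.03, 0, 0, 0, 0, 0, -0.018, -0.03, 0, 0, 0, 0, 0, -0.018, -0.03, 0, 0, 0, 0, 0, -0.018, -0.03, 0, 0, 0, 0, 0, -0.018, -0.025, 0, 0, 0, 0, 0, -0.018, -0.025, 0, 0, 0, 0, 0, -0.018, -0.025, 0, 0, 0, 0, 0, -0.015, -0.02, 0, 0, 0, 0, 0, 0, 0, 0, 0, 0, 0, 0]

```text
clock: 2.45
ee_pos: [0.5239, -0.0393, 0.2313]
orientation: [0.0, 0.142, 0.99, -0.001]
force: [0.3, 0.5, 1.1]
gripper_width: -0.002
```

```bash
python3 - <<'E'
from h import *
for n in ['wrist','side','top']: s=snap(n,n+'1')
print(bot.read_state()['qpos'])
crop('side1',170,110,300,290,4,'c3')
E
```

```text
[-0.49729794  0.18989657  0.50661234  1.96451259 -0.10825321  1.0138034
  1.35027879]
```

View pics/wrist1.png

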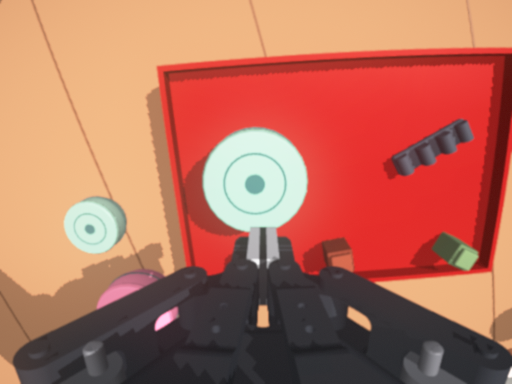

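View pics/c3.png

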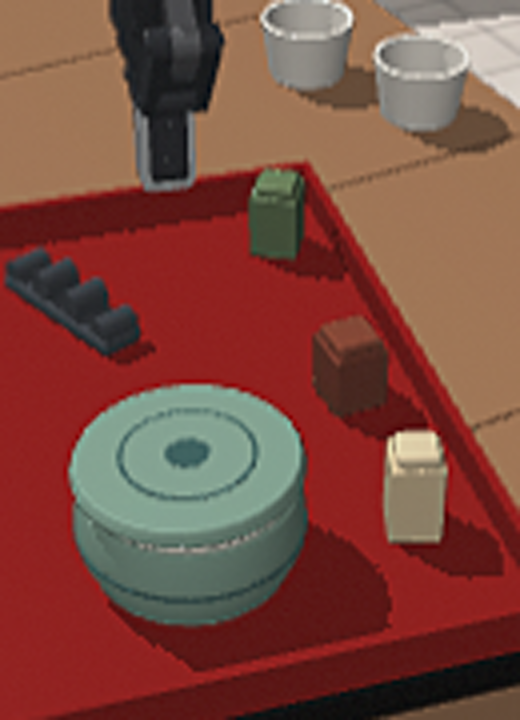

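```bash
python3 - <<'E'
from h import *
W=load('wrist1');print(atz(W,255,184,.097)); print(bot.read_state()['force'],bot.read_state()['ee_pos'])
# fit lid outline: green mask contours
from scipy.optimize import least_squares
def edge(s,box):
    im=cv2.cvtColor(s['color'],cv2.COLOR_RGB2HSV); m=cv2.inRange(im,(60,30,90),(100,160,255))
    k=np.zeros_like(m);x0,y0,x1,y1=box;k[y0:y1,x0:x1]=m[y0:y1,x0:x1];cv2.imwrite('pics/m.png',k)
    c=max(cv2.findContours(k,cv2.RETR_EXTERNAL,cv2.CHAIN_APPROX_NONE)[0],key=cv2.contourArea);return c[:,0].astype(float)
T=load('top0');c=edge(T,(230,190,320,270));print(len(c),cv2.fitEllipse(c.astype(np.float32)))
W_=edge(W,(190,110,320,226));print(cv2.fitEllipse(W_.astype(np.float32)))
(e,_,_)=cv2.fitEllipse(c.astype(np.float32)); print(atz(T,*e,.095))
E
```

```text
[ 0.52432405 -0.04664762  0.097     ]
[-0.37845494  0.83848148  0.89780585] [ 0.52311837 -0.03542285  0.23108395]
142 ((275.0935974121094, 228.04017639160156), (49.748165130615234, 50.5601692199707), 38.20330047607422)
((254.3793182373047, 183.54241943359375), (63.6863899230957, 65.45219421386719), 89.93685913085938)
[ 0.52267295 -0.04803088  0.095     ]
```

Request:
arm_command:
  rows: [-0.002, 0.015, 0.02, 0, 0, 0, 0, -0.002, 0.015, 0.02, 0, 0, 0, 0, 0, 0, 0.03, 0, 0, 0, 0, 0, 0, 0.02, 0, 0, 0, 0, 0, 0, 0.015, 0, 0, 0, 0, 0, 0, 0, 0, 0, 0, 0, 0, 0, 0, 0, 0, 0, 0]

```text
clock: 3.3
ee_pos: [0.5354, -0.0075, 0.1267]
orientation: [-0.0, 0.139, 0.99, 0.0]
force: [0.2, -0.4, -0.1]
gripper_width: -0.002
```

```bash
python3 - <<'E'
from h import *
s=bot.read_state();print(s['force'],s['ee_pos'],s['orientation'],s['qd'])
snap('side','side2');snap('top','top2');crop('side2',170,140,300,290,4,'c4')
E
```

```text
[ 0.2257215  -0.43887417 -0.14657963] [ 0.53544963 -0.00754527  0.12666488] [-1.73256826e-04  1.38982440e-01  9.90294830e-01  2.03976151e-05] [ 0.00180791 -0.01487966  0.00757844 -0.0111567   0.00037501  0.00088294
  0.00058837]
```

View pics/c4.png

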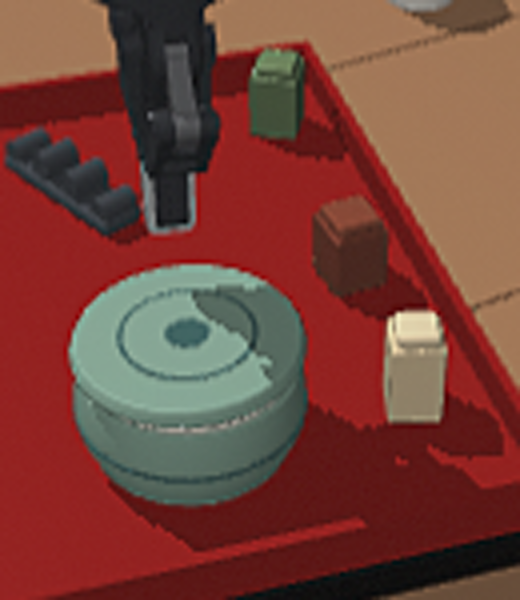

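View pics/top2.png

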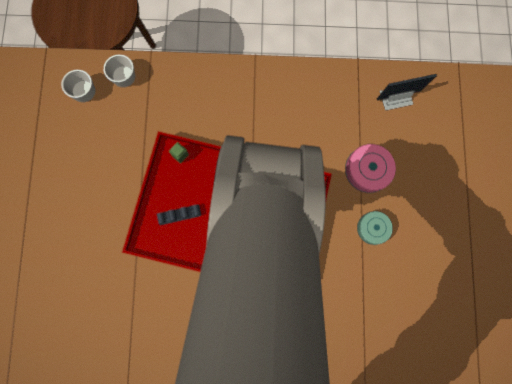

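Request:
arm_command:
  rows: [0, 0, 0.01, 0, 0, 0, 0, 0, 0, 0.01, 0, 0, 0, 0, 0, 0, 0.002, 0, 0, 0, 0, 0, 0, 0.001, 0, 0, 0, 0, 0, 0, 0.001, 0, 0, 0, 0, 0, 0, 0, 0, 0, 0, 0]

```text
clock: 4.0
ee_pos: [0.5356, -0.0083, 0.1023]
orientation: [0.0, 0.14, 0.99, -0.0]
force: [-1.3, 0.1, -0.1]
gripper_width: -0.002
```

Request:
arm_command:
  rows: [0, 0, 0.001, 0, 0, 0, 0, 0, 0, 0.001, 0, 0, 0, 0, 0, 0, 0, 0, 0, 0, 0]

```text
clock: 4.3
ee_pos: [0.5355, -0.0083, 0.1003]
orientation: [-0.0, 0.139, 0.99, -0.0]
force: [-0.1, -0.7, 0.6]
gripper_width: 0.001
```

Request:
arm_command:
  rows: [0, 0, 0.001, 0, 0, 0, 0, 0, 0, 0.001, 0, 0, 0, 0, 0, 0, 0, 0, 0, 0, 0]

```text
clock: 4.6
ee_pos: [0.5355, -0.0083, 0.0982]
orientation: [-0.0, 0.139, 0.99, -0.0]
force: [-0.5, -0.1, -0.1]
gripper_width: -0.006
```

Request:
arm_command:
  rows: [0, 0, 0.001, 0, 0, 0, 0, 0, 0, 0.001, 0, 0, 0, 0, 0, 0, 0, 0, 0, 0, 0]

```text
clock: 4.9
ee_pos: [0.5354, -0.0083, 0.0961]
orientation: [-0.0, 0.139, 0.99, -0.0]
force: [0.1, -0.8, -0.8]
gripper_width: -0.001
```

Request:
arm_command:
  rows: [0, 0, 0.001, 0, 0, 0, 0, 0, 0, 0, 0, 0, 0, 0]

```text
clock: 5.1
ee_pos: [0.5357, -0.0083, 0.0954]
orientation: [0.0, 0.139, 0.99, 0.0]
force: [-0.0, 0.4, 4.4]
gripper_width: 0.004
```

Request:
arm_command:
  rows: [0, 0, 0.001, 0, 0, 0, 0, 0, 0, 0, 0, 0, 0, 0]

```text
clock: 5.3
ee_pos: [0.536, -0.0082, 0.0948]
orientation: [0.0, 0.139, 0.99, 0.0]
force: [-1.8, 0.4, 11.7]
gripper_width: -0.001
```

Request:
arm_command:
  rows: [0, 0, 0.001, 0, 0, 0, 0, 0, 0, 0, 0, 0, 0, 0]

```text
clock: 5.5
ee_pos: [0.5363, -0.0082, 0.0941]
orientation: [0.001, 0.139, 0.99, 0.0]
force: [-2.1, 1.1, 17.6]
gripper_width: -0.0
```

Request:
arm_command:
  rows: [0, 0, 0.001, 0, 0, 0, 0, 0, 0, 0, 0, 0, 0, 0]

```text
clock: 5.7
ee_pos: [0.5366, -0.0081, 0.0935]
orientation: [0.001, 0.139, 0.99, 0.001]
force: [-4.3, 1.3, 22.7]
gripper_width: -0.002
```

Request:
arm_command:
  rows: [0, 0, 0.0005, 0, 0, 0, 0, 0, 0, 0, 0, 0, 0, 0]

```text
clock: 5.9
ee_pos: [0.5367, -0.0081, 0.0932]
orientation: [0.001, 0.14, 0.99, 0.001]
force: [-3.6, 1.6, 23.7]
gripper_width: -0.0
```

Request:
arm_command:
  rows: [0, 0, 0.0005, 0, 0, 0, 0, 0, 0, 0, 0, 0, 0, 0]

```text
clock: 6.1
ee_pos: [0.5366, -0.0081, 0.0927]
orientation: [0.001, 0.14, 0.99, 0.001]
force: [-4.1, 1.6, 24.2]
gripper_width: 0.002
```

```bash
python3 - <<'E'
from h import *
s=bot.read_state();print(s['force'],s['ft_torque'],s['ee_pos'])
snap('side','side3');crop('side3',170,140,300,290,4,'c5')
E
```

```text
[-4.12806166  1.60516184 24.15241189] [ 0.16318633  0.93362869 -0.06044548] [ 0.5366346  -0.0080628   0.09265683]
```

View pics/c5.png

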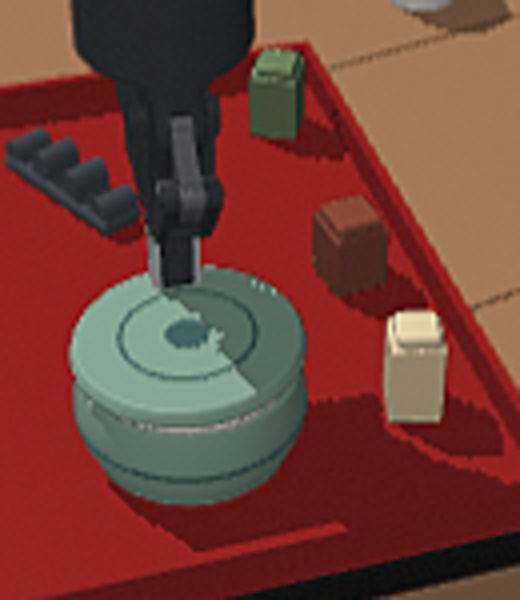

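Request:
arm_command:
  rows: [0.0003, 0, 0.001, 0, 0, 0, 0, 0, 0, 0, 0, 0, 0, 0]

```text
clock: 6.35
ee_pos: [0.5364, -0.008, 0.0917]
orientation: [0.001, 0.139, 0.99, 0.001]
force: [-2.9, 0.3, 24.7]
gripper_width: 0.001
```

Request:
arm_command:
  rows: [0.0003, 0, 0.0005, 0, 0, 0, 0, 0, 0, 0, 0, 0, 0, 0]

```text
clock: 6.55
ee_pos: [0.5364, -0.0079, 0.0913]
orientation: [0.001, 0.14, 0.99, 0.001]
force: [-2.7, 1.9, 24.4]
gripper_width: 0.001
```

Request:
arm_command:
  rows: [0.0003, 0, 0.0005, 0, 0, 0, 0, 0, 0, 0, 0, 0, 0, 0]

```text
clock: 6.75
ee_pos: [0.5363, -0.0078, 0.0909]
orientation: [0.002, 0.139, 0.99, 0.001]
force: [-2.6, 2.0, 25.6]
gripper_width: 0.0
```

Request:
arm_command:
  rows: [0.0003, 0, 0.0005, 0, 0, 0, 0, 0, 0, 0, 0, 0, 0, 0]

```text
clock: 6.95
ee_pos: [0.5362, -0.0078, 0.0904]
orientation: [0.002, 0.139, 0.99, 0.001]
force: [-1.4, 0.8, 25.1]
gripper_width: -0.0
```

Request:
arm_command:
  rows: [0.0003, 0, 0.0005, 0, 0, 0, 0, 0, 0, 0, 0, 0, 0, 0]

```text
clock: 7.15
ee_pos: [0.536, -0.0077, 0.09]
orientation: [0.002, 0.139, 0.99, 0.001]
force: [-1.4, 0.5, 25.5]
gripper_width: 0.001
```

Request:
arm_command:
  rows: [0, 0, 0.0005, 0, 0, 0, 0, 0, 0, 0, 0, 0, 0, 0]

```text
clock: 7.35
ee_pos: [0.5361, -0.0077, 0.0895]
orientation: [0.002, 0.139, 0.99, 0.001]
force: [-0.3, 1.7, 25.5]
gripper_width: -0.0
```

Request:
arm_command:
  rows: [0, 0, 0.0005, 0, 0, 0, 0, 0, 0, 0, 0, 0, 0, 0]

```text
clock: 7.55
ee_pos: [0.5362, -0.0077, 0.0891]
orientation: [0.002, 0.139, 0.99, 0.001]
force: [-1.2, 0.5, 26.5]
gripper_width: -0.003
```

```bash
python3 - <<'E'
from h import *
s=bot.read_state();print(s['force'],s['ft_torque'],s['ee_pos'])
snap('side','side4');crop('side4',170,140,300,290,4,'c6')
snap('wrist','wrist4');crop('wrist4',100,60,400,260,2,'c6w')
E
```

```text
[-1.19316255  0.46938705 26.50075068] [ 0.06669857  0.24638761 -0.01252393] [ 0.53615155 -0.00768413  0.0890697 ]
```

View pics/c6.png

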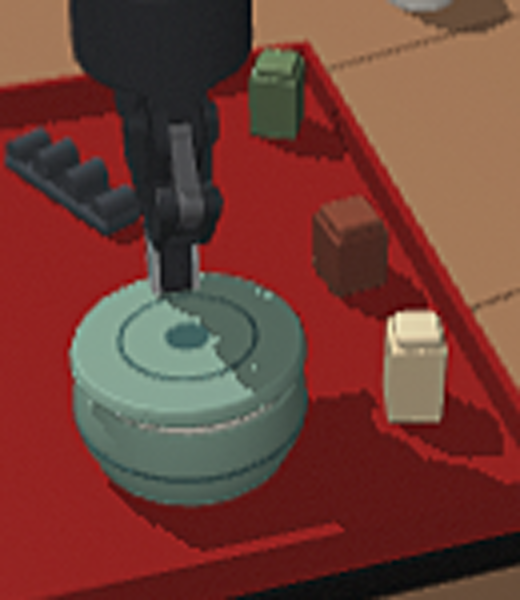

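View pics/c6w.png

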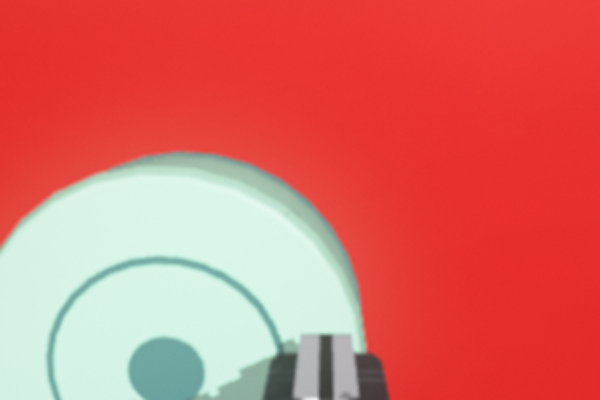

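Request:
arm_command:
  rows: [0, 0, 0.0005, 0, 0, 0, 0, 0, 0, 0, 0, 0, 0, 0]

```text
clock: 7.85
ee_pos: [0.5362, -0.0077, 0.0886]
orientation: [0.002, 0.139, 0.99, 0.001]
force: [-1.0, 1.2, 28.7]
gripper_width: -0.001
```

Request:
arm_command:
  rows: [0, 0, 0.0005, 0, 0, 0, 0, 0, 0, 0, 0, 0, 0, 0]

```text
clock: 8.05
ee_pos: [0.5363, -0.0077, 0.0882]
orientation: [0.002, 0.14, 0.99, 0.001]
force: [-2.1, 1.6, 29.6]
gripper_width: 0.001
```

Request:
arm_command:
  rows: [0, 0, -0.003, 0, 0, 0, 0, 0, 0, 0, 0, 0, 0, 0]

```text
clock: 8.25
ee_pos: [0.5354, -0.0078, 0.0904]
orientation: [0.001, 0.139, 0.99, 0.0]
force: [2.3, 0.2, 8.9]
gripper_width: 0.002
```

Request:
arm_command:
  rows: [0, 0, -0.001, 0, 0, 0, 0, 0, 0, 0, 0, 0, 0, 0]

```text
clock: 8.45
ee_pos: [0.5351, -0.0078, 0.0909]
orientation: [0.001, 0.139, 0.99, 0.0]
force: [2.9, 0.7, 4.7]
gripper_width: -0.001
```

Request:
arm_command:
  rows: [0, 0, -0.001, 0, 0, 0, 0, 0, 0, 0, 0, 0, 0, 0]

```text
clock: 8.65
ee_pos: [0.5338, -0.0079, 0.0912]
orientation: [-0.0, 0.139, 0.99, -0.0]
force: [1.4, 0.7, 0.7]
gripper_width: 0.0
```

Request:
arm_command:
  rows: [0, 0, -0.016, 0, 0, 0, 0, 0, -0.04, 0, 0, 0, 0, 0, -0.001, -0.044, 0, 0, 0, 0, 0, 0, 0, 0, 0, 0, 0, 0, 0, 0, 0, 0, 0, 0, 0]

```text
clock: 9.15
ee_pos: [0.5111, -0.0898, 0.1071]
orientation: [-0.0, 0.141, 0.99, -0.0]
force: [0.1, 0.1, -1.1]
gripper_width: 0.001
```

Request:
arm_command:
  rows: [0, 0, 0.002, 0, 0, 0, 0, 0, 0, 0, 0, 0, 0, 0, 0, 0, 0, 0, 0, 0, 0]

```text
clock: 9.45
ee_pos: [0.5119, -0.088, 0.1051]
orientation: [-0.0, 0.139, 0.99, -0.0]
force: [-0.8, -0.7, 0.1]
gripper_width: -0.0
```

Request:
arm_command:
  rows: [0, 0, 0.001, 0, 0, 0, 0, 0, 0, 0.001, 0, 0, 0, 0, 0, 0, 0, 0, 0, 0, 0]

```text
clock: 9.75
ee_pos: [0.5118, -0.0887, 0.1032]
orientation: [-0.0, 0.139, 0.99, -0.0]
force: [-1.0, -0.4, 0.2]
gripper_width: -0.0
```

Request:
arm_command:
  rows: [0, 0, 0.001, 0, 0, 0, 0, 0, 0, 0.001, 0, 0, 0, 0, 0, 0, 0, 0, 0, 0, 0]

```text
clock: 10.05
ee_pos: [0.5117, -0.0889, 0.1012]
orientation: [-0.0, 0.139, 0.99, -0.0]
force: [0.3, 0.9, 0.5]
gripper_width: -0.003
```

Request:
arm_command:
  rows: [0, 0, 0.001, 0, 0, 0, 0, 0, 0, 0.001, 0, 0, 0, 0, 0, 0, 0, 0, 0, 0, 0]

```text
clock: 10.35
ee_pos: [0.5118, -0.0889, 0.0992]
orientation: [-0.0, 0.14, 0.99, -0.0]
force: [0.5, -0.8, 0.7]
gripper_width: -0.007
```

Request:
arm_command:
  rows: [0, 0, 0.001, 0, 0, 0, 0, 0, 0, 0, 0, 0, 0, 0]

```text
clock: 10.55
ee_pos: [0.5118, -0.0889, 0.0982]
orientation: [-0.0, 0.139, 0.99, -0.0]
force: [0.1, 0.9, -0.9]
gripper_width: 0.001
```

Request:
arm_command:
  rows: [0, 0, 0.001, 0, 0, 0, 0, 0, 0, 0, 0, 0, 0, 0]

```text
clock: 10.75
ee_pos: [0.5118, -0.0889, 0.0972]
orientation: [-0.0, 0.139, 0.99, -0.0]
force: [-0.8, -0.2, -1.2]
gripper_width: -0.002
```

Request:
arm_command:
  rows: [0, 0, 0.001, 0, 0, 0, 0, 0, 0, 0, 0, 0, 0, 0]

```text
clock: 10.95
ee_pos: [0.5119, -0.0889, 0.0963]
orientation: [0.0, 0.139, 0.99, -0.0]
force: [-0.7, -0.4, 2.1]
gripper_width: -0.002
```

Request:
arm_command:
  rows: [0, 0, 0.001, 0, 0, 0, 0, 0, 0, 0, 0, 0, 0, 0]

```text
clock: 11.15
ee_pos: [0.5121, -0.0891, 0.0956]
orientation: [0.0, 0.14, 0.99, -0.0]
force: [-1.1, -1.1, 7.7]
gripper_width: 0.002
```

Request:
arm_command:
  rows: [0, 0, 0.001, 0, 0, 0, 0, 0, 0, 0, 0, 0, 0, 0]

```text
clock: 11.35
ee_pos: [0.5124, -0.0892, 0.0949]
orientation: [0.001, 0.14, 0.99, 0.0]
force: [-2.4, -1.5, 14.3]
gripper_width: -0.003
```

Contact at about 0.0964. Pressing on.

Request:
arm_command:
  rows: [0.0003, 0, 0.001, 0, 0, 0, 0, 0, 0, 0, 0, 0, 0, 0]

```text
clock: 11.55
ee_pos: [0.5124, -0.0893, 0.0942]
orientation: [0.001, 0.14, 0.99, 0.0]
force: [-2.8, -1.0, 18.9]
gripper_width: 0.003
```

Request:
arm_command:
  rows: [0.0003, 0, 0.0005, 0, 0, 0, 0, 0.0003, 0, 0.0005, 0, 0, 0, 0, 0, 0, 0, 0, 0, 0, 0]

```text
clock: 11.85
ee_pos: [0.5123, -0.0893, 0.0935]
orientation: [0.001, 0.14, 0.99, 0.0]
force: [-1.2, -1.8, 21.5]
gripper_width: 0.0
```

Request:
arm_command:
  rows: [0.0003, 0, 0.0005, 0, 0, 0, 0, 0.0003, 0, 0.0005, 0, 0, 0, 0, 0, 0, 0, 0, 0, 0, 0]

```text
clock: 12.15
ee_pos: [0.5119, -0.0893, 0.0927]
orientation: [0.002, 0.14, 0.99, 0.0]
force: [-0.7, -3.3, 21.9]
gripper_width: -0.002
```

Request:
arm_command:
  rows: [0.0003, 0, 0.0005, 0, 0, 0, 0, 0, 0, 0, 0, 0, 0, 0]

```text
clock: 12.35
ee_pos: [0.5118, -0.0892, 0.0923]
orientation: [0.002, 0.14, 0.99, 0.0]
force: [-1.3, -3.7, 21.6]
gripper_width: 0.001
```

Request:
arm_command:
  rows: [0.0001, -0.0003, 0.0005, 0, 0, 0, 0, 0.0001, -0.0002, 0.0005, 0, 0, 0, 0, 0, 0, 0, 0, 0, 0, 0]

```text
clock: 12.65
ee_pos: [0.5117, -0.0894, 0.0913]
orientation: [0.002, 0.14, 0.99, 0.0]
force: [0.1, -2.5, 22.8]
gripper_width: -0.002
```

Request:
arm_command:
  rows: [0.0001, 0, 0.0005, 0, 0, 0, 0, 0.0001, 0, 0.0005, 0, 0, 0, 0, 0, 0, 0, 0, 0, 0, 0]

```text
clock: 12.95
ee_pos: [0.5116, -0.0895, 0.0904]
orientation: [0.002, 0.14, 0.99, 0.0]
force: [-0.1, -3.0, 24.5]
gripper_width: -0.002
```

Request:
arm_command:
  rows: [0, 0, 0.0005, 0, 0, 0, 0, 0, 0, 0.0005, 0, 0, 0, 0, 0, 0, 0, 0, 0, 0, 0]

```text
clock: 13.25
ee_pos: [0.5117, -0.0895, 0.0894]
orientation: [0.002, 0.14, 0.99, 0.0]
force: [-0.5, -3.4, 25.4]
gripper_width: 0.003
```

Request:
arm_command:
  rows: [0, 0, 0.0005, 0, 0, 0, 0, 0, 0, 0, 0, 0, 0, 0]

```text
clock: 13.45
ee_pos: [0.5117, -0.0895, 0.089]
orientation: [0.002, 0.14, 0.99, 0.0]
force: [-0.7, -2.4, 25.6]
gripper_width: 0.0
```

Request:
arm_command:
  rows: [0, 0, 0.0005, 0, 0, 0, 0, 0, 0, 0, 0, 0, 0, 0]

```text
clock: 13.65
ee_pos: [0.5116, -0.0895, 0.0884]
orientation: [0.002, 0.14, 0.99, 0.0]
force: [-0.1, -3.3, 25.5]
gripper_width: -0.001
```

Request:
arm_command:
  rows: [0, 0, 0.0005, 0, 0, 0, 0, 0, 0, 0, 0, 0, 0, 0]

```text
clock: 13.85
ee_pos: [0.5117, -0.0895, 0.088]
orientation: [0.002, 0.14, 0.99, 0.0]
force: [-1.2, -2.6, 28.0]
gripper_width: 0.002
```

Request:
arm_command:
  rows: [0, 0, 0.0005, 0, 0, 0, 0, 0, 0, 0, 0, 0, 0, 0]

```text
clock: 14.05
ee_pos: [0.5117, -0.0896, 0.0876]
orientation: [0.002, 0.14, 0.99, 0.0]
force: [-0.8, -3.4, 28.3]
gripper_width: -0.003
```

Request:
arm_command:
  rows: [0, 0, 0.0005, 0, 0, 0, 0, 0, 0, 0, 0, 0, 0, 0]

```text
clock: 14.25
ee_pos: [0.5118, -0.0896, 0.0871]
orientation: [0.002, 0.14, 0.99, 0.0]
force: [-1.8, -2.3, 29.6]
gripper_width: 0.002
```

Request:
arm_command:
  rows: [0, 0, -0.003, 0, 0, 0, 0, 0, 0, 0, 0, 0, 0, 0]

```text
clock: 14.45
ee_pos: [0.511, -0.0893, 0.0894]
orientation: [0.001, 0.14, 0.99, 0.0]
force: [1.6, -2.9, 9.7]
gripper_width: 0.001
```

Request:
arm_command:
  rows: [0, 0, -0.0015, 0, 0, 0, 0, 0, 0, 0, 0, 0, 0, 0]

```text
clock: 14.65
ee_pos: [0.51, -0.0889, 0.0901]
orientation: [0.0, 0.14, 0.99, 0.0]
force: [1.5, -1.1, 3.1]
gripper_width: 0.003
```

Request:
arm_command:
  rows: [0, 0, -0.018, 0, 0, 0, 0, -0.022, 0.021, 0, 0, 0, 0, 0, -0.022, 0.021, 0, 0, 0, 0, 0, 0, 0, 0, 0, 0, 0.15, 0, 0, 0, 0, 0, 0, 0, 0]

```text
clock: 15.15
ee_pos: [0.5634, -0.0601, 0.1072]
orientation: [-0.001, 0.214, 0.977, -0.0]
force: [-0.4, -0.0, 0.3]
gripper_width: -0.002
```

```bash
python3 - <<'E'
from h import *
s=bot.read_state();print(s['qpos'],s['ee_pos'],s['orientation'])
snap('side','side5');crop('side5',170,140,300,290,4,'c7')
E
```

```text
[-0.39125937  0.43395262  0.48354553  1.9818688  -0.27774401  0.79116908
  1.39024379] [ 0.56336417 -0.06005809  0.10718437] [-5.64379820e-04  2.14317938e-01  9.76763730e-01 -3.43556289e-04]
```

View pics/c7.png

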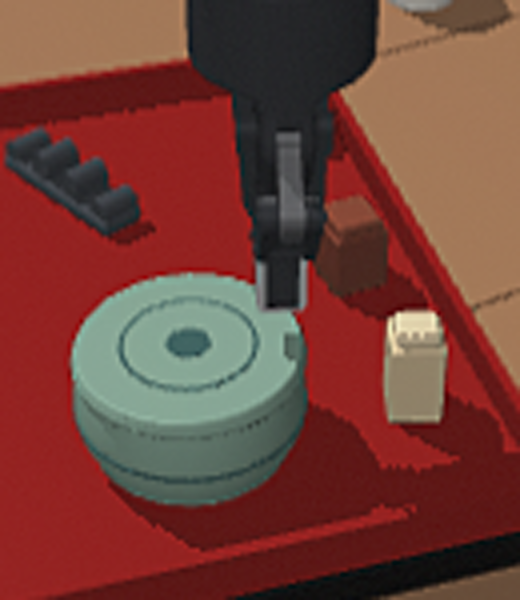

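Request:
arm_command:
  rows: [0, 0, 0, 0, 0, -0.15, 0, 0, 0, 0, 0, 0, -0.15, 0, 0, 0, 0, 0, 0, -0.15, 0]

```text
clock: 15.5
ee_pos: [0.5627, -0.0609, 0.1077]
orientation: [-0.0, -0.015, 1.0, -0.0]
force: [-0.4, 0.6, 0.4]
gripper_width: 0.001
```

```bash
python3 - <<'E'
from h import *
s=bot.read_state();print(s['qpos'],s['ee_pos'],s['orientation'])
E
```

```text
[-0.30100878  0.41487245  0.36851258  1.97829489 -0.2066124   0.78485326
  1.78715358] [ 0.5626661  -0.0609273   0.10770911] [-3.25548942e-04 -1.51776103e-02  9.99884756e-01 -9.25704463e-05]
```

Request:
arm_command:
  rows: [0, 0, 0, 0, 0, 0.145, 0, 0, 0, 0, 0, 0, 0.145, 0, 0, 0, 0, 0, 0, 0.145, 0, 0, 0, 0, 0, 0, 0.145, 0, 0, 0, 0, 0, 0, 0.145, 0, 0, 0, 0, 0, 0, 0.145, 0, 0, 0, 0, 0, 0, 0.145, 0, 0, 0, 0, 0, 0, 0.145, 0, 0, 0, 0, 0, 0, 0.145, 0, 0, 0, 0, 0, 0, 0.145, 0, 0, 0, 0, 0, 0, 0.145, 0, 0, 0, 0, 0, 0, 0.145, 0, 0, 0, 0, 0, 0, 0.145, 0, 0, 0, 0, 0, 0, 0, 0]

```text
clock: 16.9
ee_pos: [0.5627, -0.0608, 0.1075]
orientation: [-0.0, 0.803, 0.596, -0.001]
force: [-0.4, 1.5, 0.1]
gripper_width: -0.002
```

```bash
python3 - <<'E'
from h import *
from scipy.spatial.transform import Rotation as R
s=bot.read_state();q=s['orientation'];M=R.from_quat([*q[1:],q[0]]).as_matrix();print(s['qpos'],s['ee_pos'],M.round(3))
T=np.array([.5637,-.0601,.104]);print(M.T@(T-s['ee_pos']))
E
```

```text
[-0.65262409  0.53886898  0.85227856  1.99636352 -0.54026413  0.84818812
  0.20786324] [ 0.56267988 -0.06079344  0.10745328] [[ 0.289  0.957 -0.001]
 [ 0.957 -0.289 -0.   ]
 [-0.001 -0.001 -1.   ]]
[0.00096154 0.00077932 0.00345178]
```

Request:
arm_command:
  rows: [0.001, 0.001, 0.002, 0, 0, 0, 0, 0, 0, 0.002, 0, 0, 0, 0, 0, 0, 0, 0, 0, 0, 0]

```text
clock: 17.2
ee_pos: [0.5645, -0.06, 0.1035]
orientation: [-0.0, 0.802, 0.597, -0.0]
force: [-0.0, -0.1, -0.3]
gripper_width: -0.002
```

Request:
arm_command:
  rows: [0, 0, 0.001, 0, 0, 0, 0, 0, 0, 0.001, 0, 0, 0, 0, 0, 0, 0, 0, 0, 0, 0]

```text
clock: 17.5
ee_pos: [0.5647, -0.0599, 0.1017]
orientation: [-0.0, 0.803, 0.596, -0.0]
force: [-1.1, -0.3, 0.7]
gripper_width: 0.005
```

Request:
arm_command:
  rows: [0, 0, 0.001, 0, 0, 0, 0, 0, 0, 0.001, 0, 0, 0, 0, 0, 0, 0, 0, 0, 0, 0]

```text
clock: 17.8
ee_pos: [0.5646, -0.0598, 0.0997]
orientation: [-0.0, 0.803, 0.596, -0.0]
force: [0.5, 0.0, -0.2]
gripper_width: -0.001
```

Request:
arm_command:
  rows: [0, 0, 0.001, 0, 0, 0, 0, 0, 0, 0.001, 0, 0, 0, 0, 0, 0, 0, 0, 0, 0, 0]

```text
clock: 18.1
ee_pos: [0.5647, -0.0598, 0.0977]
orientation: [-0.0, 0.803, 0.596, -0.0]
force: [0.1, -0.2, -0.2]
gripper_width: 0.001
```

Request:
arm_command:
  rows: [0, 0, 0.001, 0, 0, 0, 0, 0, 0, 0.001, 0, 0, 0, 0, 0, 0, 0, 0, 0, 0, 0]

```text
clock: 18.4
ee_pos: [0.5647, -0.0599, 0.0957]
orientation: [-0.0, 0.803, 0.596, -0.0]
force: [-0.4, 0.6, 0.6]
gripper_width: -0.004
```

Request:
arm_command:
  rows: [0, 0, 0.001, 0, 0, 0, 0, 0, 0, 0.001, 0, 0, 0, 0, 0, 0, 0, 0, 0, 0, 0]

```text
clock: 18.7
ee_pos: [0.5646, -0.0599, 0.0937]
orientation: [-0.0, 0.803, 0.596, -0.0]
force: [0.9, 1.0, 0.6]
gripper_width: -0.003
```

Request:
arm_command:
  rows: [0, 0, 0.001, 0, 0, 0, 0, 0, 0, 0.001, 0, 0, 0, 0, 0, 0, 0, 0, 0, 0, 0]

```text
clock: 19.0
ee_pos: [0.5646, -0.0599, 0.0917]
orientation: [-0.0, 0.803, 0.596, -0.0]
force: [0.3, 0.4, -0.0]
gripper_width: -0.004
```

Request:
arm_command:
  rows: [0, 0, -0.016, 0, 0, 0, 0, 0, -0.042, 0, 0, 0, 0, 0, -0.0015, -0.043, 0, 0, 0, 0, 0, 0, 0, 0, 0, 0, 0, 0, 0, 0, 0, 0, 0, 0, 0]

```text
clock: 19.5
ee_pos: [0.483, -0.036, 0.1089]
orientation: [-0.0, 0.803, 0.596, 0.001]
force: [0.2, -0.3, 0.2]
gripper_width: -0.003
```

Request:
arm_command:
  rows: [0, 0, 0.0015, 0, 0, 0, 0, 0, 0, 0.0015, 0, 0, 0, 0, 0, 0, 0, 0, 0, 0, 0]

```text
clock: 19.8
ee_pos: [0.4834, -0.0371, 0.1047]
orientation: [0.0, 0.803, 0.596, -0.0]
force: [-0.2, -0.2, -0.1]
gripper_width: -0.002
```

Request:
arm_command:
  rows: [0, 0, 0.001, 0, 0, 0, 0, 0, 0, 0.001, 0, 0, 0, 0, 0, 0, 0, 0, 0, 0, 0]

```text
clock: 20.1
ee_pos: [0.4829, -0.0368, 0.1026]
orientation: [-0.0, 0.803, 0.596, -0.0]
force: [0.1, 0.5, 0.5]
gripper_width: -0.001
```

Request:
arm_command:
  rows: [0, 0, 0.001, 0, 0, 0, 0, 0, 0, 0, 0, 0, 0, 0]

```text
clock: 20.3
ee_pos: [0.4829, -0.0367, 0.1017]
orientation: [-0.0, 0.803, 0.596, -0.0]
force: [-0.3, 0.5, 0.9]
gripper_width: 0.004
```

Request:
arm_command:
  rows: [0, 0, 0.001, 0, 0, 0, 0, 0, 0, 0.001, 0, 0, 0, 0, 0, 0, 0, 0, 0, 0, 0]

```text
clock: 20.6
ee_pos: [0.4829, -0.0366, 0.0997]
orientation: [-0.0, 0.803, 0.596, -0.0]
force: [-0.4, 0.7, 1.0]
gripper_width: 0.0
```

Request:
arm_command:
  rows: [0, 0, 0.001, 0, 0, 0, 0, 0, 0, 0.001, 0, 0, 0, 0, 0, 0, 0, 0, 0, 0, 0]

```text
clock: 20.9
ee_pos: [0.4829, -0.0367, 0.0977]
orientation: [-0.0, 0.803, 0.596, -0.0]
force: [-0.7, 0.9, 0.2]
gripper_width: 0.003
```

Request:
arm_command:
  rows: [0, 0, 0.001, 0, 0, 0, 0, 0, 0, 0.001, 0, 0, 0, 0, 0, 0, 0, 0, 0, 0, 0]

```text
clock: 21.2
ee_pos: [0.4829, -0.0367, 0.0957]
orientation: [-0.0, 0.803, 0.596, -0.0]
force: [-0.1, -0.3, -0.6]
gripper_width: -0.004
```

Request:
arm_command:
  rows: [0, 0, 0.001, 0, 0, 0, 0, 0, 0, 0.001, 0, 0, 0, 0, 0, 0, 0, 0, 0, 0, 0]

```text
clock: 21.5
ee_pos: [0.4829, -0.0367, 0.0937]
orientation: [-0.0, 0.803, 0.596, -0.0]
force: [-0.2, -0.1, 0.5]
gripper_width: -0.003
```

Request:
arm_command:
  rows: [0, 0, 0.001, 0, 0, 0, 0, 0, 0, 0, 0, 0, 0, 0]

```text
clock: 21.7
ee_pos: [0.4829, -0.0367, 0.0927]
orientation: [-0.0, 0.803, 0.596, -0.0]
force: [0.1, 0.2, -0.3]
gripper_width: 0.004
```

Request:
arm_command:
  rows: [0, 0, 0.001, 0, 0, 0, 0, 0, 0, 0, 0, 0, 0, 0]

```text
clock: 21.9
ee_pos: [0.4829, -0.0367, 0.0917]
orientation: [-0.0, 0.803, 0.596, -0.0]
force: [-0.6, -0.3, 0.6]
gripper_width: 0.0
```

Request:
arm_command:
  rows: [0, 0, 0.001, 0, 0, 0, 0, 0, 0, 0, 0, 0, 0, 0]

```text
clock: 22.1
ee_pos: [0.4829, -0.0367, 0.0907]
orientation: [-0.0, 0.803, 0.596, -0.0]
force: [-0.1, 0.3, -0.8]
gripper_width: -0.002
```

Request:
arm_command:
  rows: [0, 0, 0.001, 0, 0, 0, 0, 0, 0, 0, 0, 0, 0, 0]

```text
clock: 22.3
ee_pos: [0.483, -0.0367, 0.0898]
orientation: [0.0, 0.803, 0.596, -0.0]
force: [-0.5, 0.0, 1.1]
gripper_width: -0.001
```

Request:
arm_command:
  rows: [0, 0, 0.001, 0, 0, 0, 0, 0, 0, 0, 0, 0, 0, 0]

```text
clock: 22.5
ee_pos: [0.4831, -0.0367, 0.089]
orientation: [0.0, 0.803, 0.596, 0.0]
force: [-1.5, 0.4, 9.1]
gripper_width: 0.001
```

Request:
arm_command:
  rows: [0, 0, 0.001, 0, 0, 0, 0, 0, 0, 0, 0, 0, 0, 0]

```text
clock: 22.7
ee_pos: [0.4833, -0.0367, 0.0882]
orientation: [0.0, 0.803, 0.596, 0.0]
force: [-3.7, 0.3, 15.1]
gripper_width: 0.002
```

Request:
arm_command:
  rows: [-0.0002, -0.0004, 0.001, 0, 0, 0, 0, 0, 0, 0, 0, 0, 0, 0]

```text
clock: 22.9
ee_pos: [0.4832, -0.0368, 0.0875]
orientation: [0.0, 0.803, 0.596, 0.001]
force: [-3.7, 1.8, 22.4]
gripper_width: 0.001
```

Request:
arm_command:
  rows: [-0.0002, -0.0004, 0.0007, 0, 0, 0, 0, 0, 0, 0, 0, 0, 0, 0]

```text
clock: 23.1
ee_pos: [0.4831, -0.0368, 0.0869]
orientation: [0.0, 0.803, 0.596, 0.001]
force: [-2.3, 1.0, 22.9]
gripper_width: -0.002
```

Request:
arm_command:
  rows: [-0.0002, -0.0004, 0.0005, 0, 0, 0, 0, 0, 0, 0, 0, 0, 0, 0]

```text
clock: 23.3
ee_pos: [0.4829, -0.0369, 0.0865]
orientation: [0.0, 0.803, 0.596, 0.001]
force: [-1.8, 0.8, 23.9]
gripper_width: 0.002
```

Request:
arm_command:
  rows: [0, 0, -0.003, 0, 0, 0, 0, 0, 0, 0, 0, 0, 0, 0]

```text
clock: 23.5
ee_pos: [0.482, -0.0369, 0.089]
orientation: [0.0, 0.803, 0.596, 0.0]
force: [0.3, 0.1, 2.5]
gripper_width: 0.001
```

Request:
arm_command:
  rows: [0, 0, -0.0005, 0, 0, 0, 0, 0, 0, 0, 0, 0, 0, 0]

```text
clock: 23.7
ee_pos: [0.4816, -0.0369, 0.089]
orientation: [0.0, 0.803, 0.596, -0.0]
force: [1.0, 0.1, 1.1]
gripper_width: -0.004
```

```bash
python3 - <<'E'
from h import *
s=bot.read_state();print(s['force'],s['ee_pos'])
snap('side','side6');crop('side6',170,190,300,290,6,'c8')
E
```

```text
[0.96863741 0.06240882 1.14451894] [ 0.48156309 -0.03689589  0.0890293 ]
```

View pics/c8.png

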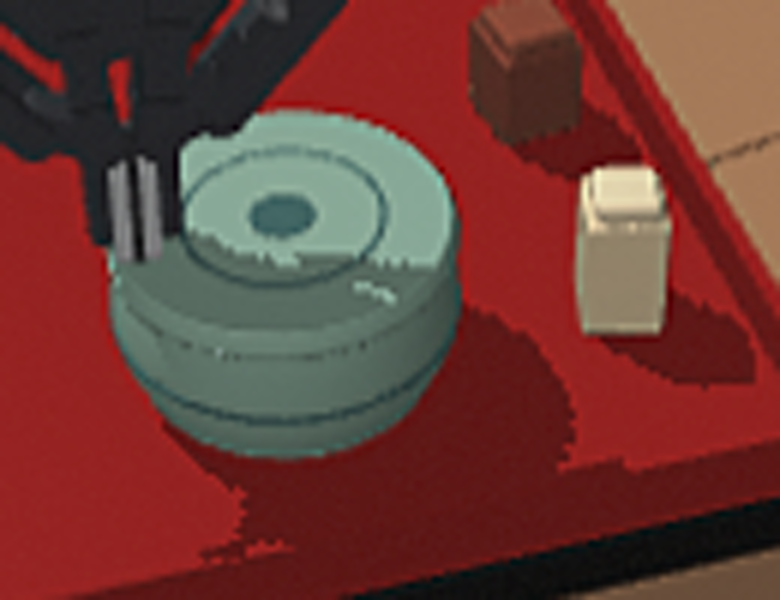

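Request:
arm_command:
  rows: [0, 0, -0.009, 0, 0, 0, 0, 0, 0.043, 0, 0, 0, 0, 0, 0.001, 0.043, 0, 0, 0, 0, 0, 0, 0, 0, 0, 0, 0, 0, 0, 0, 0, 0, 0, 0, 0, 0, 0, 0, 0, 0, 0, 0]

```text
clock: 24.35
ee_pos: [0.5633, -0.0608, 0.0981]
orientation: [-0.0, 0.803, 0.596, -0.0]
force: [-0.4, -0.2, 0.0]
gripper_width: 0.001
```

Request:
arm_command:
  rows: [0, 0, 0.0015, 0, 0, 0, 0, 0, 0, 0.0015, 0, 0, 0, 0, 0, 0, 0.001, 0, 0, 0, 0, 0, 0, 0, 0, 0, 0, 0]

```text
clock: 24.75
ee_pos: [0.564, -0.0607, 0.094]
orientation: [-0.0, 0.803, 0.596, -0.0]
force: [0.3, -1.1, 0.7]
gripper_width: 0.002
```

Request:
arm_command:
  rows: [0, 0, 0.001, 0, 0, 0, 0, 0, 0, 0, 0, 0, 0, 0]

```text
clock: 24.95
ee_pos: [0.5641, -0.0608, 0.093]
orientation: [-0.0, 0.803, 0.596, -0.0]
force: [0.7, 0.8, -0.7]
gripper_width: -0.0
```

Request:
arm_command:
  rows: [0, 0, 0.001, 0, 0, 0, 0, 0, 0, 0, 0, 0, 0, 0]

```text
clock: 25.15
ee_pos: [0.5642, -0.0609, 0.092]
orientation: [-0.0, 0.803, 0.596, -0.0]
force: [0.5, 0.1, 0.3]
gripper_width: 0.001
```

Request:
arm_command:
  rows: [0, 0, 0.0007, 0, 0, 0, 0, 0, 0, 0, 0, 0, 0, 0]

```text
clock: 25.35
ee_pos: [0.5642, -0.0609, 0.0913]
orientation: [-0.0, 0.803, 0.596, -0.0]
force: [-0.2, 0.6, 0.8]
gripper_width: 0.0
```

Request:
arm_command:
  rows: [0, 0, 0.0007, 0, 0, 0, 0, 0, 0, 0, 0, 0, 0, 0]

```text
clock: 25.55
ee_pos: [0.5643, -0.0609, 0.0908]
orientation: [0.0, 0.803, 0.596, 0.0]
force: [-0.0, 0.7, 2.9]
gripper_width: 0.003
```

Request:
arm_command:
  rows: [0, 0, 0.0007, 0, 0, 0, 0, 0, 0, 0, 0, 0, 0, 0]

```text
clock: 25.75
ee_pos: [0.5645, -0.061, 0.0903]
orientation: [0.0, 0.803, 0.596, 0.0]
force: [-0.7, 0.7, 8.0]
gripper_width: -0.002
```

Request:
arm_command:
  rows: [0, 0, 0.0007, 0, 0, 0, 0, 0, 0, 0, 0, 0, 0, 0]

```text
clock: 25.95
ee_pos: [0.5647, -0.061, 0.0898]
orientation: [0.0, 0.803, 0.596, 0.0]
force: [-1.0, 0.8, 11.6]
gripper_width: 0.005
```

Request:
arm_command:
  rows: [0, -0.0003, 0.001, 0, 0, 0, 0, 0, 0, 0, 0, 0, 0, 0]

```text
clock: 26.15
ee_pos: [0.5648, -0.061, 0.0891]
orientation: [0.0, 0.803, 0.596, 0.001]
force: [-2.3, -0.1, 16.4]
gripper_width: 0.0
```

Request:
arm_command:
  rows: [0, -0.0003, 0.001, 0, 0, 0, 0, 0, 0, 0, 0, 0, 0, 0]

```text
clock: 26.35
ee_pos: [0.5648, -0.061, 0.0885]
orientation: [0.001, 0.803, 0.596, 0.001]
force: [-2.1, 0.5, 22.0]
gripper_width: -0.001
```

Request:
arm_command:
  rows: [0, -0.0003, 0.0005, 0, 0, 0, 0, 0, 0, 0, 0, 0, 0, 0]

```text
clock: 26.55
ee_pos: [0.5648, -0.061, 0.0881]
orientation: [0.001, 0.803, 0.596, 0.001]
force: [-1.3, 0.2, 22.5]
gripper_width: 0.006
```

Request:
arm_command:
  rows: [0, -0.0003, 0.0005, 0, 0, 0, 0, 0, 0, 0, 0, 0, 0, 0]

```text
clock: 26.75
ee_pos: [0.5647, -0.061, 0.0877]
orientation: [0.001, 0.803, 0.596, 0.001]
force: [0.5, 0.1, 23.0]
gripper_width: -0.002
```

Request:
arm_command:
  rows: [0, 0, 0.0005, 0, 0, 0, 0, 0, 0, 0, 0, 0, 0, 0]

```text
clock: 26.95
ee_pos: [0.5647, -0.061, 0.0872]
orientation: [0.001, 0.803, 0.596, 0.001]
force: [-0.1, 0.3, 23.5]
gripper_width: 0.002
```

Request:
arm_command:
  rows: [0, 0, 0.0005, 0, 0, 0, 0, 0, 0, 0, 0, 0, 0, 0]

```text
clock: 27.15
ee_pos: [0.5648, -0.061, 0.0867]
orientation: [0.001, 0.803, 0.596, 0.001]
force: [0.6, -0.1, 23.9]
gripper_width: 0.003
```

Request:
arm_command:
  rows: [0, 0, -0.0035, 0, 0, 0, 0, 0, 0, 0, 0, 0, 0, 0]

```text
clock: 27.35
ee_pos: [0.5634, -0.0606, 0.0893]
orientation: [0.0, 0.803, 0.596, 0.0]
force: [1.1, 0.0, 1.2]
gripper_width: 0.002
```

Request:
arm_command:
  rows: [0, 0, -0.0005, 0, 0, 0, 0, 0, 0, 0, 0, 0, 0, 0]

```text
clock: 27.55
ee_pos: [0.5631, -0.0605, 0.0892]
orientation: [0.0, 0.803, 0.596, -0.0]
force: [0.6, -0.4, 1.7]
gripper_width: -0.005
```

Request:
arm_command:
  rows: [0, 0, -0.009, 0, 0, 0, 0, 0.021, -0.021, 0, 0, 0, 0, 0, 0.021, -0.021, 0, 0, 0, 0, 0, 0, 0, 0, 0, 0, -0.143, 0, 0, 0, 0, 0, 0, -0.143, 0, 0, 0, 0, 0, 0, -0.143, 0, 0, 0, 0, 0, 0, -0.143, 0, 0, 0, 0, 0, 0, -0.143, 0, 0, 0, 0, 0, 0, -0.143, 0, 0, 0, 0, 0, 0, -0.143, 0, 0, 0, 0, 0, 0, -0.143, 0, 0, 0, 0, 0, 0, -0.143, 0, 0, 0, 0, 0, 0, -0.143, 0, 0, 0, 0, 0, 0, -0.143, 0, 0, 0, 0, 0, 0, 0, 0, 0, 0, 0, 0, 0, 0, 0, 0]

```text
validation failed for argument at $.ro...
```

```bash
python3 - <<'E'
from h import *
from scipy.spatial.transform import Rotation as R
s=bot.read_state();q=s['orientation'];M=R.from_quat([*q[1:],q[0]]).as_matrix();print(s['ee_pos'],M.round(3))
print(M.T@(np.array([.535,-.0085,.0925])-s['ee_pos']))
snap('side','side7');crop('side7',170,190,300,290,6,'c9')
E
```

```text
[ 0.56305753 -0.06047172  0.08920365] [[ 0.29   0.957 -0.   ]
 [ 0.957 -0.29  -0.   ]
 [-0.    -0.    -1.   ]]
[ 0.04161183 -0.04191318 -0.00330025]
```

View pics/c9.png

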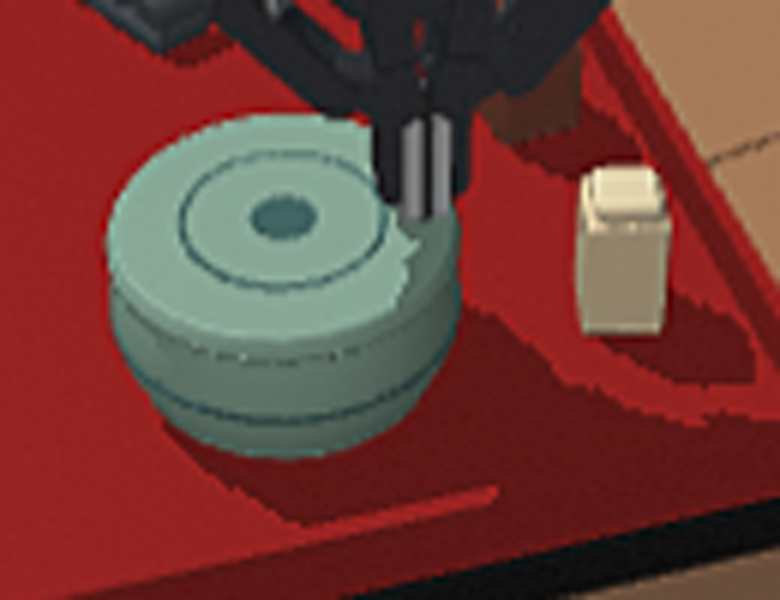

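Request:
arm_command:
  rows: [0, 0, -0.009, 0, 0, 0, 0, 0.021, -0.021, 0, 0, 0, 0, 0, 0.021, -0.021, 0, 0, 0, 0, 0]

```text
clock: 27.9
ee_pos: [0.5347, -0.0083, 0.0988]
orientation: [0.0, 0.804, 0.595, -0.0]
force: [0.1, 1.3, -1.4]
gripper_width: 0.0
```

Request:
arm_command:
  rows: [0, 0, 0, 0, 0, -0.143, 0, 0, 0, 0, 0, 0, -0.143, 0, 0, 0, 0, 0, 0, -0.143, 0, 0, 0, 0, 0, 0, -0.143, 0, 0, 0, 0, 0, 0, -0.143, 0, 0, 0, 0, 0, 0, -0.143, 0, 0, 0, 0, 0, 0, -0.143, 0, 0, 0, 0, 0, 0, -0.143, 0, 0, 0, 0, 0, 0, -0.143, 0, 0, 0, 0, 0, 0, -0.143, 0, 0, 0, 0, 0, 0, -0.143, 0, 0, 0, 0, 0, 0, 0, 0, 0, 0, 0, 0, 0, 0, 0]

```text
clock: 29.2
ee_pos: [0.535, -0.0084, 0.0986]
orientation: [-0.0, 0.148, 0.989, 0.0]
force: [-0.5, 0.2, 0.2]
gripper_width: 0.001
```

```bash
python3 - <<'E'
from h import *
from scipy.spatial.transform import Rotation as R
s=bot.read_state();q=s['orientation'];M=R.from_quat([*q[1:],q[0]]).as_matrix();print(s['clock'],s['ee_pos'],M.round(3))
print(M.T@(np.array([.535,-.0085,.0925])-s['ee_pos']))
E
```

```text
29.2 [ 0.53498783 -0.00835781  0.09857825] [[-0.956  0.292 -0.   ]
 [ 0.292  0.956  0.   ]
 [ 0.     0.    -1.   ]]
[-5.34696725e-05 -1.32606431e-04  6.07824506e-03]
```

Request:
arm_command:
  rows: [0, 0, 0.003, 0, 0, 0, 0, 0, 0, 0.003, 0, 0, 0, 0, 0, 0, 0, 0, 0, 0, 0, 0, 0, 0, 0, 0, 0, 0]

```text
clock: 29.6
ee_pos: [0.5349, -0.0081, 0.0921]
orientation: [-0.0, 0.146, 0.989, -0.0]
force: [-0.7, -0.5, 0.5]
gripper_width: 0.001
```

Request:
arm_command:
  rows: [0, 0, 0.001, 0, 0, 0, 0, 0, 0, 0, 0, 0, 0, 0]

```text
clock: 29.8
ee_pos: [0.535, -0.0081, 0.0912]
orientation: [-0.0, 0.145, 0.989, -0.0]
force: [0.4, 0.4, -0.2]
gripper_width: 0.004
```

Request:
arm_command:
  rows: [0, 0, 0.0006, 0, 0, 0, 0, 0, 0, 0, 0, 0, 0, 0]

```text
clock: 30.0
ee_pos: [0.535, -0.0081, 0.0907]
orientation: [-0.0, 0.145, 0.989, -0.0]
force: [-0.9, 0.6, -1.0]
gripper_width: -0.003
```

Request:
arm_command:
  rows: [0, 0, 0.0006, 0, 0, 0, 0, 0, 0, 0, 0, 0, 0, 0]

```text
clock: 30.2
ee_pos: [0.535, -0.0082, 0.0901]
orientation: [-0.0, 0.145, 0.989, -0.0]
force: [-0.5, -0.4, -0.0]
gripper_width: -0.005
```

Request:
arm_command:
  rows: [0, 0, 0.0006, 0, 0, 0, 0, 0, 0, 0, 0, 0, 0, 0]

```text
clock: 30.4
ee_pos: [0.535, -0.0081, 0.0894]
orientation: [-0.0, 0.145, 0.989, -0.0]
force: [-0.3, 0.4, -0.5]
gripper_width: -0.002
```

Request:
arm_command:
  rows: [0, 0, 0.0006, 0, 0, 0, 0, 0, 0, 0, 0, 0, 0, 0]

```text
clock: 30.6
ee_pos: [0.5352, -0.0081, 0.089]
orientation: [0.0, 0.145, 0.989, 0.0]
force: [-0.1, 0.9, 4.1]
gripper_width: 0.001
```

Request:
arm_command:
  rows: [0, 0, 0.0006, 0, 0, 0, 0, 0, 0, 0, 0, 0, 0, 0]

```text
clock: 30.8
ee_pos: [0.5353, -0.0081, 0.0886]
orientation: [0.0, 0.145, 0.989, 0.0]
force: [-0.6, 0.4, 7.7]
gripper_width: -0.0
```

Request:
arm_command:
  rows: [0, 0, 0.0006, 0, 0, 0, 0, 0, 0, 0, 0, 0, 0, 0]

```text
clock: 31.0
ee_pos: [0.5355, -0.0081, 0.0882]
orientation: [0.0, 0.145, 0.989, 0.0]
force: [-1.7, 0.7, 11.0]
gripper_width: -0.001
```

Request:
arm_command:
  rows: [0, 0, 0.0006, 0, 0, 0, 0, 0, 0, 0, 0, 0, 0, 0]

```text
clock: 31.2
ee_pos: [0.5356, -0.0081, 0.0878]
orientation: [0.001, 0.145, 0.989, 0.0]
force: [-2.9, 0.6, 15.9]
gripper_width: -0.001
```

Request:
arm_command:
  rows: [0, 0, 0.001, 0, 0, 0, 0, 0, 0, 0, 0, 0, 0, 0]

```text
clock: 31.4
ee_pos: [0.536, -0.0081, 0.0871]
orientation: [0.001, 0.145, 0.989, 0.0]
force: [-4.3, 1.1, 22.1]
gripper_width: 0.002
```

Request:
arm_command:
  rows: [0, 0, 0.0008, 0, 0, 0, 0, 0, 0, 0, 0, 0, 0, 0]

```text
clock: 31.6
ee_pos: [0.5362, -0.0081, 0.0866]
orientation: [0.001, 0.146, 0.989, 0.001]
force: [-4.3, 0.9, 27.1]
gripper_width: -0.003
```

Request:
arm_command:
  rows: [0, 0, 0.0005, 0, 0, 0, 0, 0, 0, 0, 0, 0, 0, 0]

```text
clock: 31.8
ee_pos: [0.5363, -0.008, 0.0863]
orientation: [0.001, 0.145, 0.989, 0.001]
force: [-5.0, 1.3, 30.1]
gripper_width: -0.003
```

Request:
arm_command:
  rows: [0, 0, 0.0005, 0, 0, 0, 0, 0, 0, 0, 0, 0, 0, 0]

```text
clock: 32.0
ee_pos: [0.5364, -0.008, 0.0859]
orientation: [0.001, 0.146, 0.989, 0.001]
force: [-5.4, 0.3, 30.4]
gripper_width: -0.002
```

Request:
arm_command:
  rows: [0.0005, 0, -0.004, 0, 0, 0, 0, 0, 0, -0.008, 0, 0, 0, 0, 0, -0.042, 0, 0, 0, 0, 0, 0, -0.0425, 0, 0, 0, 0, 0, 0, 0, 0, 0, 0, 0, 0, 0, 0, 0.002, 0, 0, 0, 0, 0, 0, 0.002, 0, 0, 0, 0, 0, 0, 0, 0, 0, 0, 0, 0, 0, 0, 0, 0, 0, 0]

```text
clock: 32.9
ee_pos: [0.5104, -0.0881, 0.0921]
orientation: [-0.0, 0.145, 0.989, -0.0]
force: [-0.2, -0.8, -0.3]
gripper_width: -0.001
```

Request:
arm_command:
  rows: [0, 0, 0.001, 0, 0, 0, 0, 0, 0, 0, 0, 0, 0, 0]

```text
clock: 33.1
ee_pos: [0.5103, -0.0886, 0.0912]
orientation: [-0.0, 0.145, 0.989, -0.0]
force: [-0.7, -0.1, 1.2]
gripper_width: -0.003
```

Request:
arm_command:
  rows: [0, 0, 0.001, 0, 0, 0, 0, 0, 0, 0, 0, 0, 0, 0]

```text
clock: 33.3
ee_pos: [0.5102, -0.0889, 0.0902]
orientation: [-0.0, 0.145, 0.989, -0.0]
force: [0.3, 0.1, 0.0]
gripper_width: 0.003
```

Request:
arm_command:
  rows: [0, 0, 0.0007, 0, 0, 0, 0, 0, 0, 0, 0, 0, 0, 0]

```text
clock: 33.5
ee_pos: [0.5102, -0.089, 0.0896]
orientation: [-0.0, 0.145, 0.989, -0.0]
force: [-0.1, -0.1, -0.8]
gripper_width: 0.0
```

Request:
arm_command:
  rows: [0, 0, 0.0007, 0, 0, 0, 0, 0, 0, 0, 0, 0, 0, 0]

```text
clock: 33.7
ee_pos: [0.5103, -0.089, 0.0889]
orientation: [0.0, 0.145, 0.989, -0.0]
force: [0.5, 0.2, 1.6]
gripper_width: -0.004
```

Request:
arm_command:
  rows: [0, 0, 0.0007, 0, 0, 0, 0, 0, 0, 0, 0, 0, 0, 0]

```text
clock: 33.9
ee_pos: [0.5105, -0.089, 0.0884]
orientation: [0.0, 0.145, 0.989, 0.0]
force: [-1.1, -0.4, 5.6]
gripper_width: -0.004
```

Request:
arm_command:
  rows: [0, 0, 0.001, 0, 0, 0, 0, 0, 0, 0, 0, 0, 0, 0]

```text
clock: 34.1
ee_pos: [0.5108, -0.0891, 0.0877]
orientation: [0.0, 0.145, 0.989, 0.0]
force: [-1.9, -0.6, 11.9]
gripper_width: 0.0
```

Request:
arm_command:
  rows: [0, 0, 0.001, 0, 0, 0, 0, 0, 0, 0, 0, 0, 0, 0]

```text
clock: 34.3
ee_pos: [0.511, -0.0892, 0.087]
orientation: [0.001, 0.146, 0.989, 0.0]
force: [-3.5, -0.3, 18.9]
gripper_width: -0.002
```

Request:
arm_command:
  rows: [0.0003, 0, 0.0008, 0, 0, 0, 0, 0, 0, 0, 0, 0, 0, 0]

```text
clock: 34.5
ee_pos: [0.511, -0.0892, 0.0865]
orientation: [0.001, 0.146, 0.989, 0.0]
force: [-3.3, -1.1, 23.6]
gripper_width: 0.003
```

Request:
arm_command:
  rows: [0.0003, 0, 0.0007, 0, 0, 0, 0, 0, 0, 0, 0, 0, 0, 0]

```text
clock: 34.7
ee_pos: [0.511, -0.0892, 0.0861]
orientation: [0.001, 0.146, 0.989, 0.0]
force: [-3.5, -1.2, 27.8]
gripper_width: 0.0
```

Request:
arm_command:
  rows: [0.0003, 0, 0.0005, 0, 0, 0, 0, 0, 0, 0, 0, 0, 0, 0]

```text
clock: 34.9
ee_pos: [0.511, -0.0892, 0.0858]
orientation: [0.002, 0.146, 0.989, 0.0]
force: [-3.2, -1.6, 29.6]
gripper_width: -0.002
```

Request:
arm_command:
  rows: [0, 0, -0.004, 0, 0, 0, 0, 0, 0, -0.008, 0, 0, 0, 0, -0.021, 0.0215, 0, 0, 0, 0, 0, -0.021, 0.0215, 0, 0, 0, 0, 0]

```text
clock: 35.3
ee_pos: [0.5625, -0.0594, 0.0969]
orientation: [0.0, 0.146, 0.989, 0.0]
force: [-0.3, 0.6, 1.4]
gripper_width: -0.001
```

Request:
arm_command:
  rows: [0, 0, 0, 0, 0, 0.143, 0, 0, 0, 0, 0, 0, 0.143, 0, 0, 0, 0, 0, 0, 0.143, 0, 0, 0, 0, 0, 0, 0.143, 0, 0, 0, 0, 0, 0, 0.143, 0, 0, 0, 0, 0, 0, 0.143, 0, 0, 0, 0, 0, 0, 0.143, 0, 0, 0, 0, 0, 0, 0.143, 0, 0, 0, 0, 0, 0, 0.143, 0, 0, 0, 0, 0, 0, 0.143, 0, 0, 0, 0, 0, 0, 0.143, 0, 0, 0, 0, 0, 0, 0, 0, 0, 0, 0, 0, 0, 0, 0]

```text
clock: 36.6
ee_pos: [0.5619, -0.0594, 0.0962]
orientation: [-0.0, 0.802, 0.598, -0.0]
force: [0.4, -1.0, -0.3]
gripper_width: 0.001
```

```bash
python3 - <<'E'
from h import *
from scipy.spatial.transform import Rotation as R
s=bot.read_state();q=s['orientation'];M=R.from_quat([*q[1:],q[0]]).as_matrix();print(s['clock'],s['ee_pos'],M.round(3))
print(M.T@(np.array([.5637,-.0605,.0925])-s['ee_pos']))
E
```

```text
36.6 [ 0.56187705 -0.05938343  0.09616935] [[ 0.285  0.958 -0.   ]
 [ 0.958 -0.285 -0.   ]
 [-0.    -0.    -1.   ]]
[-0.00054849  0.00206693  0.00366892]
```

Request:
arm_command:
  rows: [-0.0005, 0.002, 0.003, 0, 0, 0, 0, 0, 0, 0.0025, 0, 0, 0, 0, 0, 0, 0.001, 0, 0, 0, 0, 0, 0, 0, 0, 0, 0, 0]

```text
clock: 37.0
ee_pos: [0.5636, -0.0608, 0.0895]
orientation: [-0.0, 0.803, 0.596, -0.0]
force: [-0.4, -0.4, 0.2]
gripper_width: -0.002
```

Request:
arm_command:
  rows: [0, 0, 0.0007, 0, 0, 0, 0, 0, 0, 0, 0, 0, 0, 0]

```text
clock: 37.2
ee_pos: [0.5638, -0.0607, 0.0891]
orientation: [0.0, 0.803, 0.596, 0.0]
force: [0.3, -0.5, 1.7]
gripper_width: 0.002
```

Request:
arm_command:
  rows: [0, 0, 0.0007, 0, 0, 0, 0, 0, 0, 0, 0, 0, 0, 0]

```text
clock: 37.4
ee_pos: [0.564, -0.0607, 0.0885]
orientation: [0.0, 0.803, 0.596, 0.0]
force: [-0.9, -0.5, 6.1]
gripper_width: 0.002
```

Request:
arm_command:
  rows: [0, 0, 0.001, 0, 0, 0, 0, 0, 0, 0, 0, 0, 0, 0]

```text
clock: 37.6
ee_pos: [0.5642, -0.0608, 0.0878]
orientation: [0.0, 0.803, 0.596, 0.0]
force: [-1.9, 0.5, 12.0]
gripper_width: -0.001
```

Request:
arm_command:
  rows: [0, 0, 0.001, 0, 0, 0, 0, 0, 0, 0, 0, 0, 0, 0]

```text
clock: 37.8
ee_pos: [0.5645, -0.0608, 0.0872]
orientation: [0.0, 0.803, 0.596, 0.001]
force: [-3.4, 0.6, 17.7]
gripper_width: 0.005
```

B now at ~0.0891. Press firm to ~30 N as a stop check.

Request:
arm_command:
  rows: [0, -0.0003, 0.001, 0, 0, 0, 0, 0, 0, 0, 0, 0, 0, 0]

```text
clock: 38.0
ee_pos: [0.5645, -0.0608, 0.0865]
orientation: [0.001, 0.803, 0.596, 0.001]
force: [-1.9, 0.6, 22.1]
gripper_width: -0.001
```

Request:
arm_command:
  rows: [0, -0.0003, 0.0007, 0, 0, 0, 0, 0, 0, 0, 0, 0, 0, 0]

```text
clock: 38.2
ee_pos: [0.5645, -0.0608, 0.086]
orientation: [0.001, 0.803, 0.596, 0.001]
force: [-1.9, -0.1, 23.8]
gripper_width: 0.005
```

Request:
arm_command:
  rows: [0, -0.0003, 0.0005, 0, 0, 0, 0, 0, 0, 0, 0, 0, 0, 0]

```text
clock: 38.4
ee_pos: [0.5645, -0.0608, 0.0857]
orientation: [0.001, 0.803, 0.596, 0.001]
force: [-1.6, 0.2, 26.1]
gripper_width: -0.003
```

Request:
arm_command:
  rows: [0, 0, 0.0005, 0, 0, 0, 0, 0, 0, 0, 0, 0, 0, 0]

```text
clock: 38.6
ee_pos: [0.5645, -0.0608, 0.0852]
orientation: [0.001, 0.803, 0.596, 0.001]
force: [-2.2, 0.6, 28.6]
gripper_width: -0.001
```

Request:
arm_command:
  rows: [0, 0, 0.0004, 0, 0, 0, 0, 0, 0, 0, 0, 0, 0, 0]

```text
clock: 38.8
ee_pos: [0.5646, -0.0608, 0.0849]
orientation: [0.001, 0.803, 0.596, 0.001]
force: [-2.0, -0.5, 29.6]
gripper_width: 0.004
```

Request:
arm_command:
  rows: [0, 0, -0.004, 0, 0, 0, 0, 0, 0, 0, 0, 0, 0, 0]

```text
clock: 39.0
ee_pos: [0.5634, -0.0605, 0.0878]
orientation: [0.0, 0.803, 0.596, 0.0]
force: [0.4, -0.2, 2.9]
gripper_width: 0.003
```

Request:
arm_command:
  rows: [0, 0, -0.0005, 0, 0, 0, 0, 0, 0, 0, 0, 0, 0, 0]

```text
clock: 39.2
ee_pos: [0.5633, -0.0604, 0.0878]
orientation: [0.0, 0.803, 0.596, 0.0]
force: [3.3, -0.8, 4.2]
gripper_width: -0.001
```

Request:
arm_command:
  rows: [0, 0, -0.008, 0, 0, 0, 0, 0, -0.042, 0, 0, 0, 0, 0, 0.001, -0.042, 0, 0, 0, 0, 0, 0, 0, 0, 0, 0, 0, 0, 0, 0, 0.003, 0, 0, 0, 0, 0, 0, 0.002, 0, 0, 0, 0, 0, 0, 0, 0, 0, 0, 0]

```text
clock: 39.9
ee_pos: [0.4834, -0.0354, 0.0905]
orientation: [0.0, 0.803, 0.596, -0.0]
force: [0.0, -0.1, 0.1]
gripper_width: -0.005
```

Request:
arm_command:
  rows: [0, 0, 0.001, 0, 0, 0, 0, 0, 0, 0, 0, 0, 0, 0]

```text
clock: 40.1
ee_pos: [0.483, -0.0355, 0.0896]
orientation: [0.0, 0.803, 0.596, -0.0]
force: [-0.2, 0.5, 0.1]
gripper_width: -0.001
```

Request:
arm_command:
  rows: [0, 0, 0.001, 0, 0, 0, 0, 0, 0, 0, 0, 0, 0, 0]

```text
clock: 40.3
ee_pos: [0.4829, -0.0352, 0.0887]
orientation: [0.0, 0.803, 0.596, -0.0]
force: [0.8, -0.1, 1.5]
gripper_width: 0.001
```

Request:
arm_command:
  rows: [0, 0, 0.001, 0, 0, 0, 0, 0, 0, 0, 0, 0, 0, 0]

```text
clock: 40.5
ee_pos: [0.4831, -0.0352, 0.0879]
orientation: [0.0, 0.803, 0.596, 0.0]
force: [-2.0, 1.2, 9.3]
gripper_width: -0.003
```

Request:
arm_command:
  rows: [0, -0.0002, 0.001, 0, 0, 0, 0, 0, 0, 0, 0, 0, 0, 0]

```text
clock: 40.7
ee_pos: [0.4831, -0.0352, 0.0872]
orientation: [0.0, 0.803, 0.596, 0.0]
force: [-3.5, 0.3, 15.6]
gripper_width: 0.003
```

Request:
arm_command:
  rows: [0, -0.0002, 0.001, 0, 0, 0, 0, 0, 0, 0, 0, 0, 0, 0]

```text
clock: 40.9
ee_pos: [0.4832, -0.0351, 0.0864]
orientation: [0.0, 0.803, 0.596, 0.001]
force: [-3.9, -0.4, 21.7]
gripper_width: -0.001
```

Request:
arm_command:
  rows: [0, -0.0002, 0.0005, 0, 0, 0, 0, 0, 0, 0, 0, 0, 0, 0]

```text
clock: 41.1
ee_pos: [0.4831, -0.0351, 0.086]
orientation: [0.0, 0.803, 0.596, 0.001]
force: [-4.0, -0.4, 24.1]
gripper_width: -0.0
```

Request:
arm_command:
  rows: [0, -0.0002, 0.0005, 0, 0, 0, 0, 0, 0, 0, 0, 0, 0, 0]

```text
clock: 41.3
ee_pos: [0.4831, -0.0351, 0.0857]
orientation: [0.0, 0.803, 0.596, 0.001]
force: [-4.1, -0.2, 26.5]
gripper_width: -0.004
```

Request:
arm_command:
  rows: [0, -0.0002, 0.0005, 0, 0, 0, 0, 0, 0, 0, 0, 0, 0, 0]

```text
clock: 41.5
ee_pos: [0.483, -0.0351, 0.0852]
orientation: [0.0, 0.803, 0.596, 0.001]
force: [-3.4, -0.6, 27.9]
gripper_width: -0.0
```

Request:
arm_command:
  rows: [0, 0, -0.004, 0, 0, 0, 0, 0, 0, -0.02, 0, 0, 0, 0, 0, -0.02, -0.03, 0, 0, 0, 0, 0, 0, -0.04, 0, 0, 0, 0, 0.03, 0, -0.03, 0, 0, 0, 0, 0.04, 0, 0, 0, 0, 0, 0, 0.04, 0, 0, 0, 0, 0, 0, 0.04, 0, 0, 0, 0, 0, 0, 0.04, 0, 0, 0, 0, 0, 0, 0, 0, 0, 0, 0, 0, 0]

```text
clock: 42.5
ee_pos: [0.5184, 0.1582, 0.2077]
orientation: [0.0, 0.801, 0.599, -0.0]
force: [0.3, -0.0, -0.8]
gripper_width: 0.002
```

```bash
python3 - <<'E'
from h import *
s=bot.read_state();print(s['clock'],s['force'],s['ee_pos'])
snap('side','side8');snap('top','top8');snap('wrist','wrist8');crop('side8',170,190,300,290,6,'c10')
S=load('side8')
E
```

```text
42.5 [ 0.25229364 -0.04524275 -0.8264856 ] [0.51844207 0.158249   0.20765772]
```

View pics/c10.png

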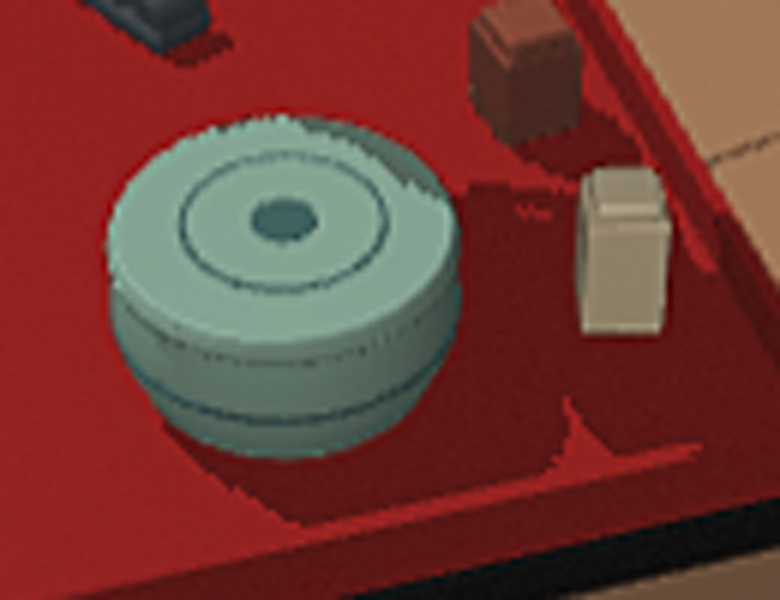

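View pics/top8.png

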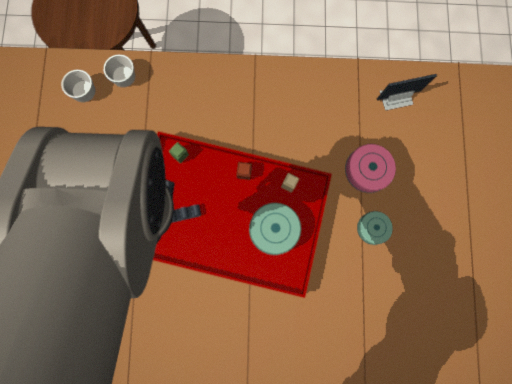

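View pics/wrist8.png

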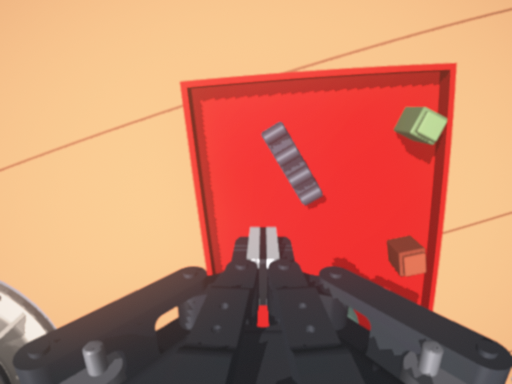

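Request:
arm_command:
  rows: [-0.031, 0.0127, 0.01, 0, 0, 0, 0, -0.031, 0.0127, 0.02, 0, 0, 0, 0, -0.031, 0.0127, 0.02, 0, 0, 0, 0, -0.031, 0.0127, 0.025, 0, 0, 0, 0, -0.031, 0.0127, 0.025, 0, 0, 0, 0]

```text
clock: 43.15
ee_pos: [0.533, -0.0162, 0.1077]
orientation: [-0.0, 0.803, 0.595, 0.0]
force: [1.2, 0.5, -0.2]
gripper_width: 0.002
```

Request:
arm_command:
  rows: [0, 0, 0, 0, 0, -0.143, 0, 0, 0, 0, 0, 0, -0.143, 0, 0, 0, 0, 0, 0, -0.143, 0, 0, 0, 0, 0, 0, -0.143, 0, 0, 0, 0, 0, 0, -0.143, 0, 0, 0, 0, 0, 0, -0.143, 0, 0, 0, 0, 0, 0, -0.143, 0, 0, 0, 0, 0, 0, -0.143, 0, 0, 0, 0, 0, 0, -0.143, 0, 0, 0, 0, 0, 0, -0.143, 0, 0, 0, 0, 0, 0, -0.143, 0, 0, 0, 0, 0, 0, 0, 0, 0, 0, 0, 0, 0, 0, 0]

```text
clock: 44.45
ee_pos: [0.5333, -0.0148, 0.1085]
orientation: [0.0, 0.148, 0.989, 0.0]
force: [0.7, -0.2, 0.4]
gripper_width: -0.001
```

```bash
python3 - <<'E'
from h import *
from scipy.spatial.transform import Rotation as R
s=bot.read_state();q=s['orientation'];M=R.from_quat([*q[1:],q[0]]).as_matrix();print(s['clock'],s['ee_pos'],M.round(3))
print(M.T@(np.array([.535,-.0082,.0905])-s['ee_pos']))
S=load('side8');T=load('top8')
o1,d1=ray(S,217.5,226.7);o2,d2=ray(T,275.6,228.2)
t=np.linalg.lstsq(np.c_[d1,-d2],o2-o1,rcond=None)[0];print(o1+d1*t[0],o2+d2*t[1])
E
```

```text
44.45 [ 0.5332985  -0.01480914  0.10847453] [[-0.956  0.293  0.   ]
 [ 0.293  0.956  0.   ]
 [-0.     0.    -1.   ]]
[0.00031574 0.0068131  0.01797614]
[ 0.52400801 -0.04993949  0.08943568] [ 0.52284285 -0.04951837  0.08930647]
```

Request:
arm_command:
  rows: [0, 0.0068, 0.01, 0, 0, 0, 0, 0, 0, 0.006, 0, 0, 0, 0, 0, 0, 0.0015, 0, 0, 0, 0, 0, 0, 0, 0, 0, 0, 0, 0, 0, 0, 0, 0, 0, 0]

```text
clock: 44.95
ee_pos: [0.5356, -0.0075, 0.0906]
orientation: [-0.0, 0.146, 0.989, -0.0]
force: [-0.0, 1.7, -0.5]
gripper_width: -0.003
```

Request:
arm_command:
  rows: [0, 0, 0.001, 0, 0, 0, 0, 0, 0, 0, 0, 0, 0, 0]

```text
clock: 45.15
ee_pos: [0.5356, -0.0074, 0.0898]
orientation: [0.0, 0.145, 0.989, 0.0]
force: [0.4, 0.3, 0.5]
gripper_width: 0.002
```

Request:
arm_command:
  rows: [0, 0, 0.0007, 0, 0, 0, 0, 0, 0, 0, 0, 0, 0, 0]

```text
clock: 45.35
ee_pos: [0.5356, -0.0074, 0.089]
orientation: [0.0, 0.145, 0.989, 0.0]
force: [0.1, 0.5, 0.3]
gripper_width: -0.001
```

Request:
arm_command:
  rows: [0, 0, 0.0007, 0, 0, 0, 0, 0, 0, 0, 0, 0, 0, 0]

```text
clock: 45.55
ee_pos: [0.5356, -0.0074, 0.0883]
orientation: [-0.0, 0.145, 0.989, -0.0]
force: [-1.0, 0.5, 0.4]
gripper_width: -0.002
```

Request:
arm_command:
  rows: [0, 0, 0.0007, 0, 0, 0, 0, 0, 0, 0, 0, 0, 0, 0]

```text
clock: 45.75
ee_pos: [0.5358, -0.0074, 0.0878]
orientation: [0.0, 0.145, 0.989, 0.0]
force: [-1.1, -0.3, 5.8]
gripper_width: -0.001
```

Request:
arm_command:
  rows: [0, 0, 0.001, 0, 0, 0, 0, 0, 0, 0.001, 0, 0, 0, 0, 0, 0, 0, 0, 0, 0, 0]

```text
clock: 46.05
ee_pos: [0.5364, -0.0073, 0.0864]
orientation: [0.001, 0.145, 0.989, 0.0]
force: [-2.8, 0.2, 18.5]
gripper_width: -0.002
```

Request:
arm_command:
  rows: [0, 0, 0.0008, 0, 0, 0, 0, 0, 0, 0, 0, 0, 0, 0]

```text
clock: 46.25
ee_pos: [0.5366, -0.0073, 0.0859]
orientation: [0.001, 0.145, 0.989, 0.0]
force: [-3.7, 1.2, 22.3]
gripper_width: -0.0
```

Request:
arm_command:
  rows: [0, 0, 0.0005, 0, 0, 0, 0, 0, 0, 0, 0, 0, 0, 0]

```text
clock: 46.45
ee_pos: [0.5367, -0.0073, 0.0856]
orientation: [0.001, 0.146, 0.989, 0.001]
force: [-4.6, 0.9, 25.9]
gripper_width: -0.0
```

Hard stop at A. Now C.

Request:
arm_command:
  rows: [0, 0, -0.004, 0, 0, 0, 0, 0, 0, -0.006, 0, 0, 0, 0, 0, -0.042, 0, 0, 0, 0, 0, 0, -0.0425, 0, 0, 0, 0, 0, 0, 0, 0, 0, 0, 0, 0, 0, 0, 0.003, 0, 0, 0, 0, 0, 0, 0.001, 0, 0, 0, 0, 0, 0, 0, 0, 0, 0, 0, 0, 0, 0, 0, 0, 0, 0]

```text
clock: 47.35
ee_pos: [0.5114, -0.0874, 0.0902]
orientation: [-0.0, 0.145, 0.989, -0.0]
force: [-0.3, 0.5, 0.5]
gripper_width: 0.0
```

Request:
arm_command:
  rows: [0, 0, 0.001, 0, 0, 0, 0, 0, 0, 0, 0, 0, 0, 0]

```text
clock: 47.55
ee_pos: [0.5113, -0.088, 0.0892]
orientation: [-0.0, 0.145, 0.989, -0.0]
force: [-0.2, -0.4, 1.5]
gripper_width: -0.001
```

Request:
arm_command:
  rows: [0, 0, 0.0007, 0, 0, 0, 0, 0, 0, 0, 0, 0, 0, 0]

```text
clock: 47.75
ee_pos: [0.5113, -0.0883, 0.0886]
orientation: [-0.0, 0.145, 0.989, -0.0]
force: [0.6, 0.5, 0.4]
gripper_width: 0.0
```

Request:
arm_command:
  rows: [0, 0, 0.0007, 0, 0, 0, 0, 0, 0, 0, 0, 0, 0, 0]

```text
clock: 47.95
ee_pos: [0.5113, -0.0883, 0.088]
orientation: [0.0, 0.145, 0.989, -0.0]
force: [-0.4, -0.1, 2.1]
gripper_width: -0.004
```

Request:
arm_command:
  rows: [0, 0, 0.0007, 0, 0, 0, 0, 0, 0, 0, 0, 0, 0, 0]

```text
clock: 48.15
ee_pos: [0.5115, -0.0884, 0.0875]
orientation: [0.0, 0.145, 0.989, 0.0]
force: [-0.8, -0.4, 8.4]
gripper_width: -0.001
```

Request:
arm_command:
  rows: [0, 0, -0.005, 0, 0, 0, 0, 0, 0, -0.02, 0, 0, 0, 0, 0, 0, -0.04, 0, 0, 0, 0, 0, 0.04, -0.04, 0, 0, 0, 0, 0, 0.045, 0, 0, 0, 0, 0, 0, 0.045, 0, 0, 0, 0, 0, 0, 0.045, 0, 0, 0, 0, 0, 0, 0.045, 0, 0, 0, 0, 0, 0, 0, 0, 0, 0, 0, 0, 0, 0, 0, 0, 0, 0, 0]

```text
clock: 49.15
ee_pos: [0.5731, 0.1189, 0.1873]
orientation: [-0.0, 0.144, 0.99, -0.0]
force: [-0.5, -0.6, -0.5]
gripper_width: -0.004
```

```bash
python3 - <<'E'
from h import *
s=bot.read_state();print(s['clock'],s['ee_pos'],s['force'])
snap('side','side9');snap('top','top9');crop('side9',170,190,300,290,6,'c11')
E
```

```text
49.15 [0.57306884 0.11891466 0.18733525] [-0.48970194 -0.58084733 -0.52197208]
```

View pics/c11.png

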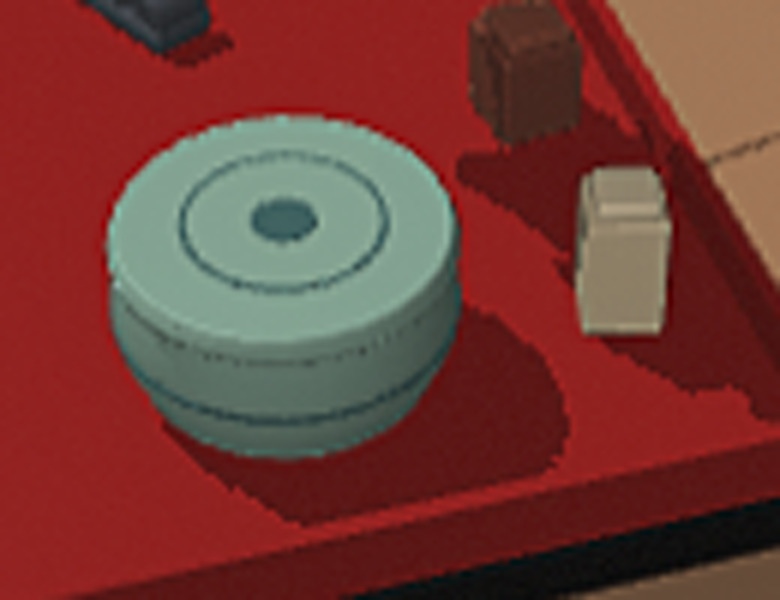

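View pics/side9.png

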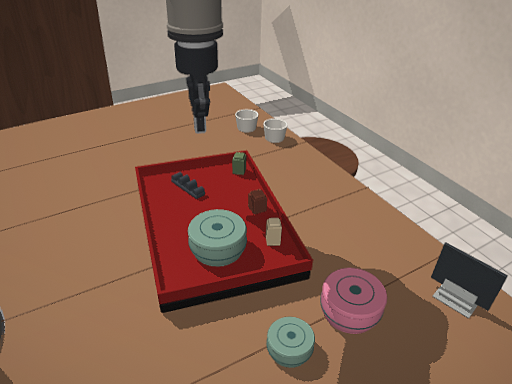

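The pictures show the lid level and no white band left. The jar's foot, at about (217, 266) in the side view, is where it was at the start, and the seals and brush rest are in place.

```bash
python3 -c "
from h import *
print(bot.hand_in())"
```

```text
the job is handed in; nothing more can be done
None
```

I pressed the celadon jar's lid down with the closed fingertips at four points round its edge, two rounds each. It now looks fully home and level, and I handed the job in at about 49 s. The highest vertical force I read was 30.4 N.

**Heights:** my last contact or unloading readings were about 88.3, 88.2, 88.1 and 88.8 mm at the four points, in world height. The 88.8 mm reading came before that point's final press, and I did not measure it again. All four ended on a hard stop.

**Disagreement:** flush should be about 90 mm if the tray floor is at its nominal height, so the lid reads 1 to 2 mm low. The cameras put the lid's centre at about 89.4 mm, good to about 2 mm. I think the lid is between flush and the 1 mm past flush that the gasket allows, with the rest measuring error. I could not tell exactly where in that range it is.

**Pictures:** in the last ones the white gasket band is gone and the lid looks parallel to the rim. The jar, seals and brush rest look where they were at the start. The arm ended clear of everything.

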